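# Fetch the tealight from behind the spice jar and the salt shaker

### The arm

A 6-joint arm with a two-finger parallel gripper is mounted at the origin on a cart in front of the work surface, level with it; the furniture and walls round the work are solid. World frame = base frame: x ahead of the robot, y to its left, z up, the work surface at z = 0. Lengths are in mm, angles in rad, forces in N, time in s.
With the tool pointing down it reaches from about 300 to 775 mm from the base axis. Payload 14.6 kg.
Tool frame: the origin (TCP) lies at the very end of the fingers, on their centre line; the grasp point (between the pads) lies 19 mm behind it; y points along the fingers, z is the direction in which the jaws open and shut, and the axes are right-handed (so a half turn about y gives the same grasp; the last joint's range is limited). The gripper opens to 94 mm and grips with 3 to 60 N. Pads are 16 mm wide; open, the fingers measure 119 mm over their backs; the gripper's body (75 mm by 177 mm) begins 78 mm behind the grasp point.
Start: joints at [-1.328, 0.3, 1.521, -0, 1.321, -0.067], TCP at [167.67, -523.809, 205.446] pointing down, gripper open.
Joint ranges: [-3.03, 3.03], [-0.79, 2.21], [0.23, 2.52], [-1.04, 4.18], [0, 3.07], [-2.55, 2.55]. Speed limits (rad/s): [2.22, 2.22, 2.57, 3.14, 3.14, 3.14].

### API

Orientations are given as [roll, pitch, yaw] about the fixed x, y, z axes, in that order (R = Rz(yaw) Ry(pitch) Rx(roll)).
In Python, from cell import monitor, optics, manip gives the robot as it stands.
- The arm moves only by the shell command python3 -m creep 'ROWS' [FORCE]. ROWS is JSON, a list of rows, each an object of numbers: "tx", "ty", "tz": the shift along the tool's x, y, z scaled (see below); "turn": the turn about the tool's y scaled (see below); "fingers": the finger opening in mm, from 0 to 94. In form: [{"tx": .., "ty": .., "tz": .., "turn": .., "fingers": ..}, ...]. A call has 1 to 20 rows; each row is the pose to reach, as a shift and turn from the pose measured when the call began, along the tool's axes at that moment, turning the shorter way round; what a row does not reach only later rows make up. The controller multiplies each number of a shift by 200 mm and each number of a turn by pi rad. A row lasts 1/10 s, in which the tool goes at most 50 mm and 8.59 degrees, less where a joint would pass 70% of its speed; a pose out of reach is approached as far as the arm can. A call with a number of a shift or a turn outside -1 to 1 is refused whole. A call with a gripper value outside its range is refused whole. The fingers move at their own pace and stop on an object; FORCE is the grip in N (left out, the last holds). Time passes only in rows, so rows that repeat a pose let the fingers close. It gives the time, the measured TCP pose, the force and the opening at its end, in the units of the state.
- monitor.read_state(): the state, without advancing time (a new reading comes with each control period).
- optics.camera(name): name is "side" or "top" or "wrist"; returns a dict with "frame" (420x560x3 uint8, red, green, blue), "range_z" (420x560 float32, mm along the optical axis (not along the pixel's ray), 0 where there is no reading), "fx", "fy", "cx", "cy" (pixels), "R" (3x3) and "t" (3): a world point X has camera coordinates R X + t; the wrist camera has in their place "mount" (4x4, takes a point from camera to tool coordinates, whose origin is the TCP and whose axes are the tool frame's). Camera axes: x right, y down, z forward; pixel columns grow to the right and rows downward; lengths in mm; the calibration is good to about 2 mm. A picture is of the moment at which its call begins: read the wrist's pose just before it.
- manip.sign_off(): hands the job in, once; it reports no verdict.
The state is a dict: "clock": time; "joints": joint angles; "qd": joint speeds; "effort": joint torques, N m; "eef_pos": TCP position; "eef_rot": TCP orientation; "wrist_force": force on the tool from outside, world axes, zero at the start; "moment": the same for the moment, N m; "finger_gap": finger opening in mm.
Only numpy, scipy, OpenCV 4.12 (cv2) and the standard library are available. Lean on these libraries where they do the work, as an engineer would, in place of code of your own. Each camera call takes 0.05 s, during which the arm holds its last target.

### The job

Get the tealight candle from the marble slab and set it in the middle of the round cork coaster. The spice jar and the salt shaker stand in the way: first move both, upright, onto the dark wooden chopping board without shifting the candle, and when the candle stands on the coaster put each of the two back exactly where it stood at the start. Leave the tin, the teaspoon and everything else alone, and knock nothing over.

Things in the scene. Friction and masses are not known exactly. Their poses are not given: they have to be found in the camera images.
- jar_mid (a point): Spice jar: upright round glass jar with a dark brown-black screw cap and a dark blue and white paper label, 41 mm across, 105 mm tall, about 0.11 kg. The point is at its centre, 52.5 mm above its base; z up along its axis. It starts on the marble slab in front of the candle, left or right at random.
- shaker_mid (a point): Salt shaker: upright round clear shaker with white salt in it and a pale grey domed cap, 90 mm tall, 44 mm across up to 74 mm above its base, about 34 mm across above that, about 0.1 kg. The point is at its centre, 45 mm above its base; z up along its axis. It starts on the marble slab beside the spice jar, in front of the candle.
- candle_mid (a point): Tealight candle: low round metal cup with pale yellow wax and a dark wick, 38 mm across, 15 mm tall, about 15 g. The point is at its centre, 7.5 mm above its base; z up. It starts on the marble slab, behind and between the spice jar and the shaker, whose axes are about 52 mm from its own: too near for a gripper to come down on it until both are gone.
- slab: Marble serving slab, fixed, 160 mm (its x, away from the robot at zero turn) by 280 mm (its y), 10 mm thick, turned up to 0.3 rad. Origin at the centre of its underside, so its top is 10 mm above the origin. The line from the jar to the shaker lies along its y, about 72 mm between their axes; the candle lies towards its +x.
- board: Dark wooden chopping board, fixed, with a thin lighter line near its edge, 160 mm (its x) by 240 mm (its y), 18 mm thick, empty at the start, turned up to 0.3 rad. Origin at the centre of its underside, so its top is 18 mm above the origin. The side area for the jar and the shaker. Slab and board lie one to the left and one to the right, at random.
- coaster: Round flat cork coaster with a thin ring drawn on it, fixed, 92 mm across, 7 mm thick, between slab and board. Origin at the centre of its underside. (A wall cupboard hangs over the back of the worktop, from x = 0.56 m on, handles included, 0.49 m up: carry things low and on the near side, in straight lines rather than wide arcs.)
- tin_mid (a point): Food tin, bystander: 75 mm across, 58 mm tall, red label, on the slab towards its +y end, about 100 mm from the candle. The point is at its centre, 29 mm above its base. To be left alone.
- teaspoon: Metal teaspoon, bystander: 130 mm long, lying flat on the worktop behind the coaster. Origin at the middle of its underside, x along its length. To be left alone.
Not all that is in view belongs to the job. What is shaped like the part that bears jar_mid but pink is not meant.

How it is judged (in metres and radians):
On the way, in this order (a step that is already met when the one before it is completed fails the run):
1. the spice jar and the salt shaker both stand released and upright on the chopping board, the candle still where it was (within 20 mm) (x of jar_mid in the frame of board between -0.08 and 0.08 m and y of jar_mid in the frame of board between -0.12 and 0.12 m and z of jar_mid in the frame of board below 0.0765 m and angle between each of jar_mid, shaker_mid's own z axis and vertical below 0.2 rad and contact force between each of jar, shaker and the fingers below 0.1 N and x of shaker_mid in the frame of board between -0.08 and 0.08 m and y of shaker_mid in the frame of board between -0.12 and 0.12 m and z of shaker_mid in the frame of board below 0.069 m and distance of candle_mid from where it was at the start of the episode below 0.02 m), for 0.2 s.
2. the candle stands released on the coaster, its centre within 15 mm of the coaster's, while jar and shaker still stand on the board (horizontal distance between candle_mid and coaster below 0.015 m and z of candle_mid in the frame of coaster below 0.0185 m and angle between candle_mid's own z axis and vertical below 0.12 rad and contact force between each of candle, jar, shaker and the fingers below 0.1 N and x of jar_mid in the frame of board between -0.08 and 0.08 m and y of jar_mid in the frame of board between -0.12 and 0.12 m and z of jar_mid in the frame of board below 0.0765 m and angle between each of jar_mid, shaker_mid's own z axis and vertical below 0.2 rad and x of shaker_mid in the frame of board between -0.08 and 0.08 m and y of shaker_mid in the frame of board between -0.12 and 0.12 m and z of shaker_mid in the frame of board below 0.069 m), for 0.2 s.
3. jar and shaker each stand again, released and upright, within 15 mm of where they stood at the start (horizontal distance between candle_mid and coaster below 0.015 m and z of candle_mid in the frame of coaster below 0.0185 m and angle between candle_mid's own z axis and vertical below 0.12 rad and contact force between each of candle, jar, shaker and the fingers below 0.1 N and linear speed of each of candle, jar, shaker below 0.02 m/s and distance of each of jar_mid, shaker_mid from where it was at the start of the episode below 0.015 m and angle between each of jar_mid, shaker_mid's own z axis and vertical below 0.2 rad), for 0.2 s.
At the end, for the whole second after the job is handed in: The candle stands flat on the coaster, its centre within 15 mm of the coaster's centre; the spice jar and the salt shaker each stand upright on the slab within 15 mm of where they stood at the start; all three are released and at rest (all of step 3); the robot touches nothing.
It fails at once if the tin is shifted by more than 20 mm (distance of tin_mid from where it was at the start of the episode above 0.02 m).
It fails at once if the teaspoon is shifted by more than 30 mm (distance of teaspoon from where it was at the start of the episode above 0.03 m).
It fails at once if the jar, the shaker or the candle is tipped over (leans more than 45 degrees) (angle between any of jar_mid, shaker_mid, candle_mid's own z axis and vertical above 0.785 rad).
It also fails if it takes over 139 s, if anything falls off the work surface, if the arm or the gripper's body presses on something with over 40 N, if the wrist force passes 120 N, or if a joint passes its speed limit or range.

## Working session

There is one attempt and no reset: what is moved stays moved. The work goes in short steps, Python scripts to look and compute and a shell command to move; the robot and the scene stay as the last step left them, time stands still between calls to the robot, and variables do not carry over. Pictures are saved under pics/ and viewed, and the job is handed in when it is done.

```bash
ls; mkdir -p pics; python3 - <<'E'
from cell import monitor, optics, manip
import cv2,numpy as np
print(monitor.read_state())
for n in ("side","top"):
    c=optics.camera(n); cv2.imwrite(f"pics/{n}0.png",cv2.cvtColor(c["frame"],cv2.COLOR_RGB2BGR)); np.savez(f"pics/{n}0.npz",**c)
    print(n,c["fx"],c["fy"],c["cx"],c["cy"],c["R"],c["t"])
E
```

```text
pics
{'clock': 0.0, 'joints': array([-1.32762071e+00,  3.00474966e-01,  1.52157259e+00,  9.67858388e-06,
        1.32067911e+00, -6.66131563e-02]), 'qd': array([0.00080976, 0.00021803, 0.00102207, 0.00076907, 0.00033564,
       0.00126575]), 'effort': array([ 9.97265524e-04, -5.31803799e+01, -3.52736270e+01,  7.09080650e-02,
        2.43729103e-02, -1.09736650e-04]), 'eef_pos': array([ 167.60308626, -523.57428606,  204.88779785]), 'eef_rot': array([-1.57192719e+00,  8.48376686e-05, -2.83180633e+00]), 'wrist_force': array([-0.08134535,  0.650665  , -0.7621489 ]), 'moment': array([-0.06727745,  0.00994241,  0.02967909]), 'finger_gap': 93.70786506718385}
side 418.8456574737402 418.8456574737402 275.96517587053694 210.4867490837821 [[-0.95652185 -0.29085612  0.02164879]
 [-0.12395255  0.33820059 -0.93287519]
 [ 0.26401083 -0.89499893 -0.35954861]] [450.18322343 119.4832778  976.53935557]
top 423.0050228570187 423.0050228570187 270.8100711382472 214.50406087427106 [[ 0.01593041 -0.99980185  0.01193652]
 [-0.99402015 -0.01712584 -0.10784546]
 [ 0.10802852 -0.01014712 -0.99409601]] [  19.39110376  479.43713334 1004.17535008]
```

View pics/side0.png

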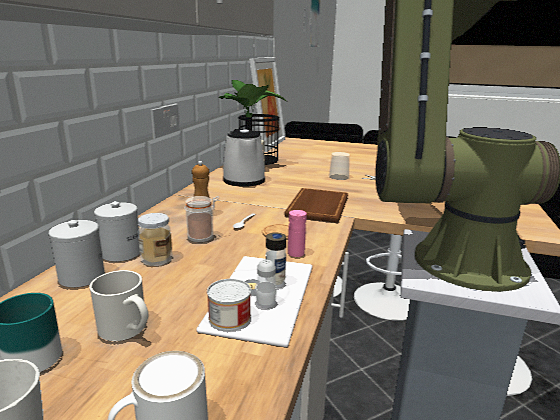

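View pics/top0.png

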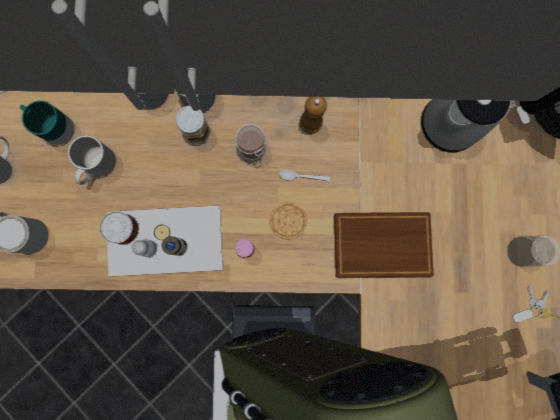

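The top view shows x up and y to the left. The spice jar, with its dark cap, is at about (173,246). The shaker is at (143,247), the candle at (162,232), the tin at (118,228), the coaster at (288,221) and the board at (383,245). The pink decoy is at (245,248). I'll look closer and measure.

```bash
cat > h.py <<'E'
import numpy as np,cv2
def load(f): return dict(np.load(f))
def px2w_plane(c,u,v,z):
    d=np.array([(u-c["cx"])/c["fx"],(v-c["cy"])/c["fy"],1.]); o=-c["R"].T@c["t"]; r=c["R"].T@d
    return o+r*(z-o[2])/r[2]
def proj(c,X):
    p=c["R"]@np.asarray(X,float)+c["t"]; return c["fx"]*p[0]/p[2]+c["cx"],c["fy"]*p[1]/p[2]+c["cy"]
def cloud(c):
    z=c["range_z"];h,w=z.shape;u,v=np.meshgrid(np.arange(w),np.arange(h))
    P=np.stack([(u-c["cx"])/c["fx"]*z,(v-c["cy"])/c["fy"]*z,z],-1)
    W=(P-c["t"])@c["R"]; W[z==0]=np.nan; return W
E
python3 - <<'E'
from h import *
c=load("pics/top0.npz"); im=cv2.imread("pics/top0.png")
a=cv2.resize(im[195:285,95:265],None,fx=4.7,fy=4.7,interpolation=cv2.INTER_CUBIC); cv2.imwrite("pics/c1.png",a)
b=cv2.resize(im[195:285,265:440],None,fx=4.5,fy=4.5,interpolation=cv2.INTER_CUBIC); cv2.imwrite("pics/c2.png",b)
s=cv2.imread("pics/side0.png");cv2.imwrite("pics/c3.png",cv2.resize(s[190:350,190:330],None,fx=3.7,fy=3.7,interpolation=cv2.INTER_CUBIC))
W=cloud(c)
for n,(u,v) in dict(jar=(173,243),sh=(141,245),can=(162,232),tin=(118,226),coas=(288,221),board=(383,245),slab=(200,240),pink=(245,247)).items(): print(n,W[v,u].round(1))
E
```

```text
jar [402.6 242.4 115.3]
sh [397.6 317.7  97. ]
can [432.6 291.8  16.7]
tin [442.  383.4  62.6]
coas [465.3 -15.5  10.5]
board [ 409.6 -247.2   20.7]
slab [414.9 199.7  10.1]
pink [396.7  84.5 103.9]
```

View pics/c1.png

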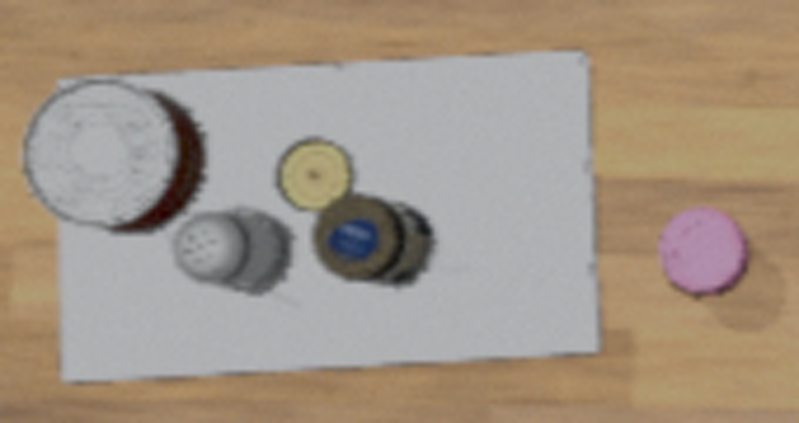

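View pics/c2.png

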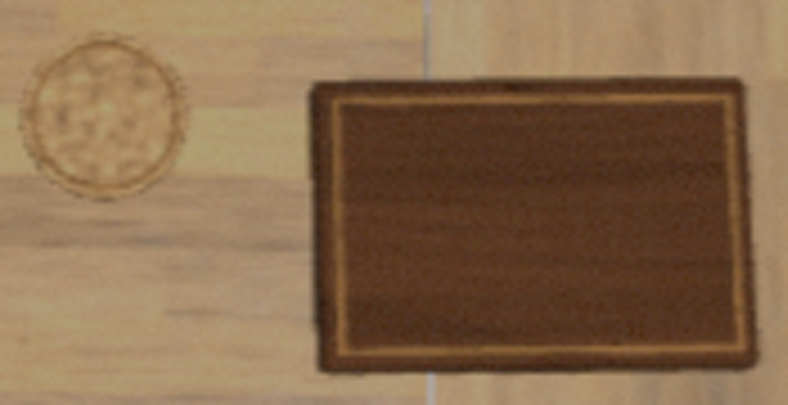

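View pics/c3.png

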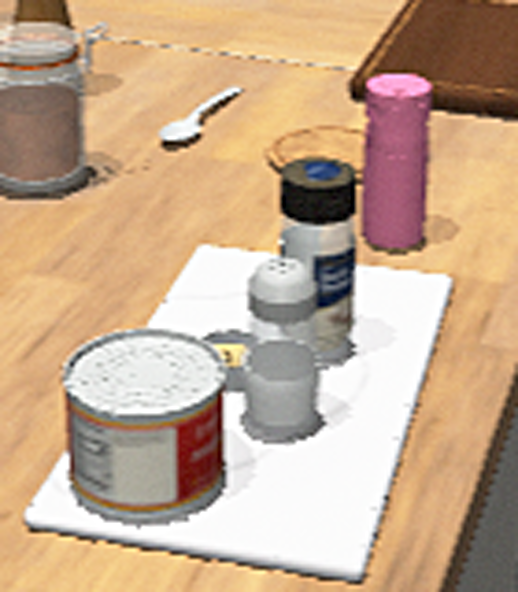

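```bash
python3 - <<'E'
from h import *
c=load("pics/top0.npz")
def f(u,v,z,s=4.7,o=(95,195)): return px2w_plane(c,(u+.5)/s-.5+o[0],(v+.5)/s-.5+o[1],z)[:2].round(1)
print("jar",f(359,236,115),"sh84",f(211,246,88),"can",f(315,174,25),"tin",f(102,154,68),"pink",f(704,252,105))
print("slab",[f(*p,10) for p in((584,54),(598,351),(64,380),(58,78))])
g=lambda u,v,z:f(u,v,z,4.5,(265,195))
print("coas",g(104,118,7)); B=[g(*p,18) for p in((315,84),(742,80),(755,365),(324,371))];print("board",B,np.mean(B,0))
W=cloud(c).reshape(-1,3)
def box(x0,x1,y0,y1,z0,z1):
    m=(W[:,0]>x0)&(W[:,0]<x1)&(W[:,1]>y0)&(W[:,1]<y1)&(W[:,2]>z0)&(W[:,2]<z1);P=W[m];print(len(P),P.mean(0).round(1),P.min(0).round(1),P.max(0).round(1))
box(370,440,210,280,108,125);box(370,430,285,350,75,110);box(410,460,265,320,19,32)
E
```

```text
jar [398.5 246.7] sh84 [393.4 323.5] can [432.9 290.7] tin [438.3 385.2] pink [394.   85.7]
slab [array([499.5, 156. ]), array([344.6, 144.3]), array([325.4, 418.8]), array([482. , 430.9])]
coas [466. -15.]
board [array([ 485.6, -129.6]), array([ 491.9, -364. ]), array([ 337.3, -367.2]), array([ 330.4, -134.3])] [ 411.3   -248.775]
267 [398.1 249.5 114.3] [378.3 230.1 108.8] [418.2 269.3 119.6]
197 [392.8 322.2  92.8] [377.5 308.6  75.4] [409.1 339.8 101.3]
54 [435.  296.2  21.4] [415.  273.5  19. ] [451.5 312.1  28.4]
```

The close crop confirms the choice. The jar has a dark cap with a blue label and stands at about (398,249), with its top near z 115. The shaker is at (393,322), the candle at (433,292), the coaster at (466,-15) and the board centre at (411,-249). The pink decoy at (394,86) must be cleared when carrying. Slab yaw is about 0.067, so I'll close the jaws along the slab's x.

```bash
cat > d.py <<'E'
import sys,numpy as np
from cell import monitor
from scipy.spatial.transform import Rotation as Ro
s=monitor.read_state();x,y,z,yaw=map(float,sys.argv[1:5])
R=Ro.from_euler('xyz',s["eef_rot"]).as_matrix();p=s["eef_pos"]
d=R.T@(np.array([x,y,z])-p); dy=(yaw-s["eef_rot"][2]+np.pi)%(2*np.pi)-np.pi
print("t",round(s["clock"],2),"pos",p.round(1),"rot",s["eef_rot"].round(3),"gap",round(s["finger_gap"],1),"F",s["wrist_force"].round(1),"q",s["joints"].round(2))
print("tx ty tz",(d/200).round(3),"turn",round(-dy/np.pi,3))
E
python3 d.py 290 -330 205 -1.504
```

```text
t 0.1 pos [ 167.6 -523.6  204.9] rot [-1.572  0.    -2.832] gap 94.2 F [-0.8 -0.6  0.3] q [-1.33  0.3   1.52  0.    1.32 -0.07]
tx ty tz [-0.878  0.    -0.735] turn -0.423
```

```bash
python3 -m creep '[{"tx":-0.1,"ty":0,"tz":-0.08,"turn":-0.05,"fingers":70},{"tx":-0.2,"ty":0,"tz":-0.16,"turn":-0.1,"fingers":70},{"tx":-0.3,"ty":0,"tz":-0.25,"turn":-0.14,"fingers":70},{"tx":-0.4,"ty":0,"tz":-0.33,"turn":-0.19,"fingers":70},{"tx":-0.5,"ty":0,"tz":-0.42,"turn":-0.24,"fingers":70},{"tx":-0.6,"ty":0,"tz":-0.5,"turn":-0.28,"fingers":70},{"tx":-0.7,"ty":0,"tz":-0.58,"turn":-0.33,"fingers":70},{"tx":-0.8,"ty":0,"tz":-0.67,"turn":-0.38,"fingers":70},{"tx":-0.88,"ty":0,"tz":-0.735,"turn":-0.423,"fingers":70},{"tx":-0.88,"ty":0,"tz":-0.735,"turn":-0.423,"fingers":70},{"tx":-0.88,"ty":0,"tz":-0.735,"turn":-0.423,"fingers":70}]' 15; python3 d.py 390 -150 205 -1.504
```

```text
clock: 1.2
eef_pos: [290.4, -330.1, 205.1]
eef_rot: [-1.571, 0.001, -1.505]
wrist_force: [-0.5, -0.3, 0.1]
finger_gap: 70.0
t 1.2 pos [ 290.4 -330.1  205.1] rot [-1.571e+00  1.000e-03 -1.505e+00] gap 70.0 F [-0.5 -0.3  0.1] q [-0.93  0.05  1.81  0.    1.28 -1.  ]
tx ty tz [-0.866  0.001  0.556] turn -0.0
```

```bash
python3 -m creep '[{"tx":-0.22,"tz":0.14,"ty":0,"turn":0,"fingers":70},{"tx":-0.44,"tz":0.28,"ty":0,"turn":0,"fingers":70},{"tx":-0.66,"tz":0.42,"ty":0,"turn":0,"fingers":70},{"tx":-0.866,"tz":0.556,"ty":0,"turn":0,"fingers":70},{"tx":-0.866,"tz":0.556,"ty":0,"turn":0,"fingers":70},{"tx":-0.866,"tz":0.556,"ty":0,"turn":0,"fingers":70}]'
python3 -m creep '[{"tx":-0.2,"ty":0,"tz":0,"turn":0,"fingers":70},{"tx":-0.4,"ty":0,"tz":0,"turn":0,"fingers":70},{"tx":-0.6,"ty":0,"tz":0,"turn":0,"fingers":70},{"tx":-0.8,"ty":0,"tz":0,"turn":0,"fingers":70},{"tx":-1,"ty":0,"tz":0.05,"turn":0,"fingers":70},{"tx":-1,"ty":0,"tz":0.05,"turn":0,"fingers":70},{"tx":-1,"ty":0,"tz":0.05,"turn":0,"fingers":70}]'
python3 d.py 398 248.5 205 -1.504
```

```text
clock: 1.8
eef_pos: [390.3, -150.0, 205.1]
eef_rot: [-1.571, 0.001, -1.506]
wrist_force: [0.2, 0.8, 0.0]
finger_gap: 69.9
clock: 2.5
eef_pos: [387.4, 49.1, 205.1]
eef_rot: [-1.572, 0.001, -1.507]
wrist_force: [0.1, -0.3, -0.0]
finger_gap: 69.8
t 2.5 pos [387.4  49.1 205.1] rot [-1.572e+00  1.000e-03 -1.507e+00] gap 69.8 F [ 0.1 -0.3 -0. ] q [ 0.03 -0.06  1.93  0.    1.28 -0.03]
tx ty tz [-0.992  0.001  0.116] turn -0.001
```

```bash
python3 -m creep '[{"tx":-0.2,"ty":0,"tz":0.02,"turn":0,"fingers":70},{"tx":-0.4,"ty":0,"tz":0.05,"turn":0,"fingers":70},{"tx":-0.6,"ty":0,"tz":0.07,"turn":0,"fingers":70},{"tx":-0.8,"ty":0,"tz":0.09,"turn":0,"fingers":70},{"tx":-0.992,"ty":0,"tz":0.116,"turn":0,"fingers":70},{"tx":-0.992,"ty":0,"tz":0.116,"turn":0,"fingers":70},{"tx":-0.992,"ty":0,"tz":0.116,"turn":0,"fingers":70}]'
python3 - <<'E'
from h import *
from cell import monitor,optics
s=monitor.read_state();c=optics.camera("wrist")
cv2.imwrite("pics/w1.png",cv2.cvtColor(c["frame"],cv2.COLOR_RGB2BGR))
np.savez("pics/w1.npz",pos=s["eef_pos"],rot=s["eef_rot"],**c);print(c["mount"],c["fx"],c["cx"],c["cy"])
E
python3 d.py 398 248.5 56 -1.504
```

```text
clock: 3.2
eef_pos: [398.8, 247.0, 204.7]
eef_rot: [-1.573, -0.0, -1.509]
wrist_force: [-0.3, 0.3, -0.7]
finger_gap: 69.8
[[ 2.57173276e-04  9.59365541e-01  2.82166074e-01 -8.30813803e+01]
 [ 2.60062933e-04 -2.82166138e-01  9.59365521e-01 -1.78281276e+02]
 [ 9.99999933e-01 -1.73342237e-04 -3.22061007e-04  3.63919527e-01]
 [ 0.00000000e+00  0.00000000e+00  0.00000000e+00  1.00000000e+00]] 355.16717475452066 278.49677413264584 208.64853355234206
t 3.25 pos [398.7 246.7 204.9] rot [-1.572  0.    -1.51 ] gap 69.9 F [ 0.4  0.  -0.3] q [0.48 0.12 1.74 0.   1.28 0.41]
tx ty tz [-0.009  0.745 -0.002] turn -0.002
```

View pics/w1.png

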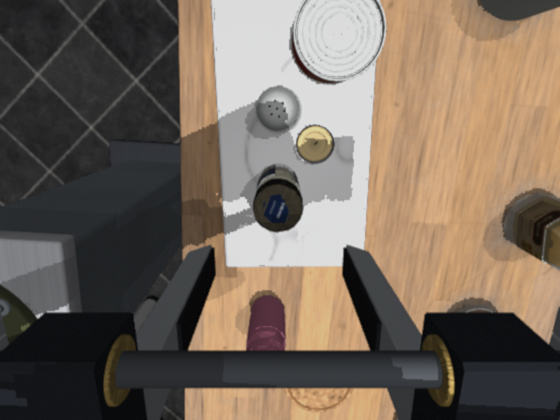

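The wrist view shows the jar cap at (278,205), the shaker top at (278,106), the candle at (315,143) and the tin at (340,33). I'll cross-check these against the top view.

```bash
cat >> h.py <<'E'
from scipy.spatial.transform import Rotation as Ro
def wrist2cam(c):
    R=Ro.from_euler('xyz',c["rot"]).as_matrix();M=c["mount"];Rc=R@M[:3,:3];o=c["pos"]+R@M[:3,3]
    c=dict(c);c["R"]=Rc.T;c["t"]=-Rc.T@o;return c
E
python3 - <<'E'
from h import *
c=wrist2cam(load("pics/w1.npz"))
for n,u,v,z in(("jar",278,205,115),("sh",278,106,97),("can",315,143,25),("tin",340,33,68)): print(n,px2w_plane(c,u,v,z).round(1))
W=cloud(c);print(W[205,278].round(1),W[106,278].round(1),W[143,320].round(1))
E
```

```text
jar [398.1 254.2 115. ]
sh [393.4 328.5  97. ]
can [432.2 295.1  25. ]
tin [439.8 387.9  68. ]
[398.1 254.1 114.8] [393.5 328.5  99.1] [438.3 294.4  15.3]
```

```bash
python3 -m creep '[{"tx":-0.02,"ty":0.12,"tz":-0.002,"turn":0,"fingers":70},{"tx":-0.02,"ty":0.24,"tz":-0.002,"turn":0,"fingers":70},{"tx":-0.02,"ty":0.36,"tz":-0.002,"turn":0,"fingers":70},{"tx":-0.02,"ty":0.48,"tz":-0.002,"turn":0,"fingers":70},{"tx":-0.02,"ty":0.58,"tz":-0.002,"turn":0,"fingers":70},{"tx":-0.02,"ty":0.66,"tz":-0.002,"turn":0,"fingers":70},{"tx":-0.02,"ty":0.72,"tz":-0.002,"turn":0,"fingers":70},{"tx":-0.02,"ty":0.745,"tz":-0.002,"turn":0,"fingers":70},{"tx":-0.02,"ty":0.745,"tz":-0.002,"turn":0,"fingers":70},{"tx":-0.02,"ty":0.745,"tz":-0.002,"turn":0,"fingers":70}]'
python3 d.py 398 251 56 -1.504
python3 - <<'E'
from h import *
from cell import optics
c=optics.camera("side"); cv2.imwrite("pics/s1.png",cv2.resize(cv2.cvtColor(c["frame"],cv2.COLOR_RGB2BGR)[150:350,170:370],None,fx=3,fy=3))
E
```

```text
clock: 4.25
eef_pos: [398.3, 250.5, 56.6]
eef_rot: [-1.572, 0.0, -1.51]
wrist_force: [-0.6, -0.4, 0.1]
finger_gap: 69.8
t 4.25 pos [398.3 250.5  56.6] rot [-1.572  0.    -1.51 ] gap 69.8 F [-0.6 -0.4  0.1] q [0.48 0.32 1.89 0.   0.94 0.42]
tx ty tz [-0.003  0.003 -0.001] turn -0.002
```

View pics/s1.png

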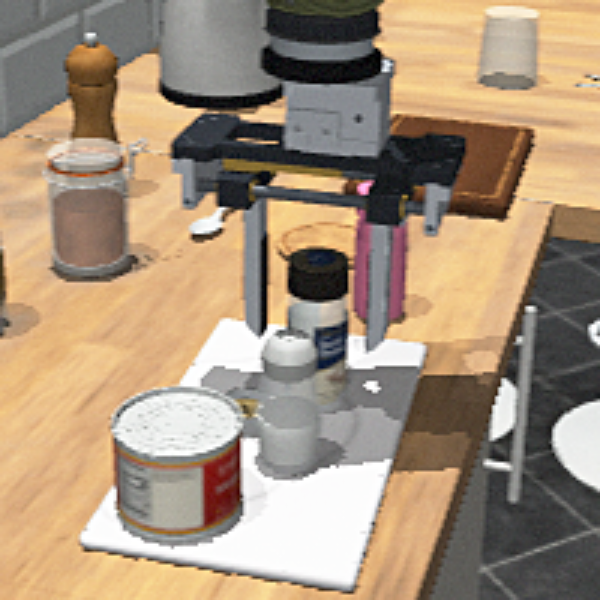

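The fingers straddle the jar evenly and are clear of the candle and shaker. Closing now.

```bash
python3 -m creep '[{"tx":0,"ty":0,"tz":0,"turn":0,"fingers":55},{"tx":0,"ty":0,"tz":0,"turn":0,"fingers":48},{"tx":0,"ty":0,"tz":0,"turn":0,"fingers":44},{"tx":0,"ty":0,"tz":0,"turn":0,"fingers":41},{"tx":0,"ty":0,"tz":0,"turn":0,"fingers":35},{"tx":0,"ty":0,"tz":0,"turn":0,"fingers":35},{"tx":0,"ty":0,"tz":0,"turn":0,"fingers":35},{"tx":0,"ty":0,"tz":0,"turn":0,"fingers":35},{"tx":0,"ty":0,"tz":0,"turn":0,"fingers":35}]' 15; python3 d.py 398 250.5 196 -1.51
```

```text
clock: 5.2
eef_pos: [398.3, 250.6, 56.7]
eef_rot: [-1.571, 0.001, -1.51]
wrist_force: [-1.1, -0.7, 2.7]
finger_gap: 40.6
t 5.2 pos [398.3 250.6  56.7] rot [-1.571e+00  1.000e-03 -1.510e+00] gap 40.6 F [-1.1 -0.7  2.7] q [0.48 0.32 1.89 0.   0.94 0.42]
tx ty tz [ 0.    -0.697 -0.002] turn -0.0
```

```bash
python3 -m creep '[{"tx":0,"ty":-0.04,"tz":0,"turn":0,"fingers":35},{"tx":0,"ty":-0.1,"tz":0,"turn":0,"fingers":35},{"tx":0,"ty":-0.2,"tz":0,"turn":0,"fingers":35},{"tx":0,"ty":-0.3,"tz":0,"turn":0,"fingers":35},{"tx":0,"ty":-0.4,"tz":0,"turn":0,"fingers":35},{"tx":0,"ty":-0.5,"tz":0,"turn":0,"fingers":35},{"tx":0,"ty":-0.6,"tz":0,"turn":0,"fingers":35},{"tx":0,"ty":-0.67,"tz":0,"turn":0,"fingers":35},{"tx":0,"ty":-0.7,"tz":0,"turn":0,"fingers":35},{"tx":0,"ty":-0.7,"tz":0,"turn":0,"fingers":35}]'
python3 - <<'E'
from h import *
from cell import optics
c=optics.camera("side"); cv2.imwrite("pics/s2.png",cv2.resize(cv2.cvtColor(c["frame"],cv2.COLOR_RGB2BGR)[100:350,150:400],None,fx=2.4,fy=2.4))
E
python3 d.py 400 52 196 -1.51
```

```text
clock: 6.2
eef_pos: [398.5, 250.6, 197.6]
eef_rot: [-1.57, 0.001, -1.51]
wrist_force: [-0.0, 0.5, -1.3]
finger_gap: 40.8
t 6.25 pos [398.3 250.5 196.8] rot [-1.571e+00  1.000e-03 -1.510e+00] gap 40.4 F [-0.4 -0.3 -1.7] q [0.48 0.13 1.75 0.   1.26 0.42]
tx ty tz [ 0.991  0.003 -0.052] turn -0.0
```

View pics/s2.png

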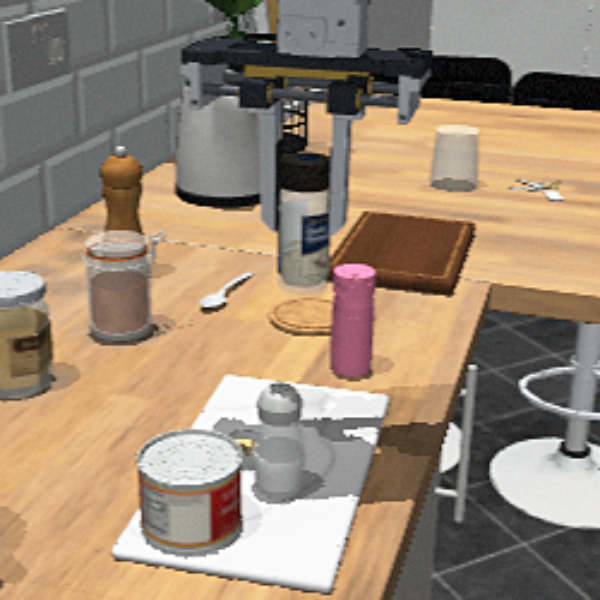

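The jar is held upright, with its base at about z 150. I'll carry it above the pink decoy, which is 105 mm tall.

```bash
python3 -m creep '[{"tx":0.05,"ty":0,"tz":0,"turn":0,"fingers":35},{"tx":0.15,"ty":0,"tz":-0.01,"turn":0,"fingers":35},{"tx":0.3,"ty":0,"tz":-0.02,"turn":0,"fingers":35},{"tx":0.45,"ty":0,"tz":-0.02,"turn":0,"fingers":35},{"tx":0.6,"ty":0,"tz":-0.03,"turn":0,"fingers":35},{"tx":0.75,"ty":0,"tz":-0.04,"turn":0,"fingers":35},{"tx":0.88,"ty":0,"tz":-0.05,"turn":0,"fingers":35},{"tx":0.96,"ty":0,"tz":-0.05,"turn":0,"fingers":35},{"tx":1,"ty":0,"tz":-0.05,"turn":0,"fingers":35},{"tx":1,"ty":0,"tz":-0.05,"turn":0,"fingers":35}]'
python3 -m creep '[{"tx":0.05,"ty":0,"tz":0,"turn":0,"fingers":35},{"tx":0.15,"ty":0,"tz":0,"turn":0,"fingers":35},{"tx":0.3,"ty":0,"tz":-0.01,"turn":0,"fingers":35},{"tx":0.45,"ty":0,"tz":-0.01,"turn":0,"fingers":35},{"tx":0.6,"ty":0,"tz":-0.02,"turn":0,"fingers":35},{"tx":0.75,"ty":0,"tz":-0.02,"turn":0,"fingers":35},{"tx":0.88,"ty":0,"tz":-0.03,"turn":0,"fingers":35},{"tx":0.96,"ty":0,"tz":-0.03,"turn":0,"fingers":35},{"tx":1,"ty":0,"tz":-0.03,"turn":0,"fingers":35},{"tx":1,"ty":0,"tz":-0.03,"turn":0,"fingers":35}]'
python3 d.py 411 -295 196 -1.51
```

```text
clock: 7.25
eef_pos: [400.2, 49.5, 196.3]
eef_rot: [-1.572, 0.001, -1.511]
wrist_force: [-0.5, 0.3, -1.6]
finger_gap: 40.8
clock: 8.25
eef_pos: [406.1, -150.8, 196.0]
eef_rot: [-1.572, 0.001, -1.512]
wrist_force: [-0.2, -0.6, -2.3]
finger_gap: 40.3
t 8.25 pos [ 406.1 -150.8  196. ] rot [-1.572e+00  1.000e-03 -1.512e+00] gap 40.3 F [-0.2 -0.6 -2.3] q [-0.44  0.05  1.84  0.    1.26 -0.5 ]
tx ty tz [ 0.721 -0.001 -0.018] turn -0.001
```

```bash
python3 -m creep '[{"tx":0.05,"ty":0,"tz":0,"turn":0,"fingers":35},{"tx":0.15,"ty":0,"tz":0,"turn":0,"fingers":35},{"tx":0.3,"ty":0,"tz":-0.01,"turn":0,"fingers":35},{"tx":0.45,"ty":0,"tz":-0.01,"turn":0,"fingers":35},{"tx":0.6,"ty":0,"tz":-0.02,"turn":0,"fingers":35},{"tx":0.68,"ty":0,"tz":-0.02,"turn":0,"fingers":35},{"tx":0.72,"ty":0,"tz":-0.02,"turn":0,"fingers":35},{"tx":0.72,"ty":0,"tz":-0.02,"turn":0,"fingers":35},{"tx":0.72,"ty":0.05,"tz":-0.02,"turn":0,"fingers":35},{"tx":0.72,"ty":0.15,"tz":-0.02,"turn":0,"fingers":35},{"tx":0.72,"ty":0.25,"tz":-0.02,"turn":0,"fingers":35},{"tx":0.72,"ty":0.35,"tz":-0.02,"turn":0,"fingers":35},{"tx":0.72,"ty":0.45,"tz":-0.02,"turn":0,"fingers":35},{"tx":0.72,"ty":0.54,"tz":-0.02,"turn":0,"fingers":35},{"tx":0.72,"ty":0.6,"tz":-0.02,"turn":0,"fingers":35},{"tx":0.72,"ty":0.6,"tz":-0.02,"turn":0,"fingers":35},{"tx":0.72,"ty":0.6,"tz":-0.02,"turn":0,"fingers":35}]'
python3 - <<'E'
from h import *
from cell import optics
c=optics.camera("side"); cv2.imwrite("pics/s3.png",cv2.resize(cv2.cvtColor(c["frame"],cv2.COLOR_RGB2BGR)[60:260,230:430],None,fx=3,fy=3))
E
python3 d.py 411 -295 65 -1.51
```

```text
clock: 9.95
eef_pos: [410.6, -294.4, 76.3]
eef_rot: [-1.572, 0.001, -1.511]
wrist_force: [0.4, 0.1, -0.2]
finger_gap: 40.8
t 10.0 pos [ 410.8 -294.7   76.6] rot [-1.571  0.    -1.512] gap 40.3 F [ 0.4 -0.4 -1.3] q [-0.69  0.35  1.78 -0.    1.01 -0.75]
tx ty tz [0.002 0.058 0.001] turn -0.001
```

View pics/s3.png

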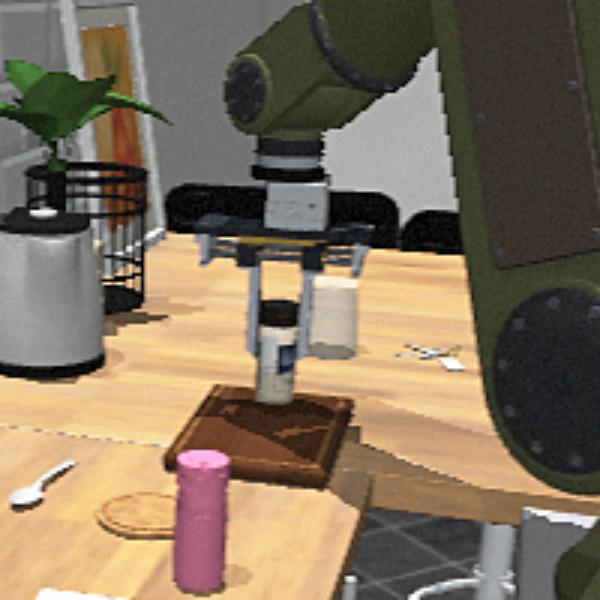

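The jar is over the board. I'll lower the last 11 mm slowly, then open the fingers.

```bash
python3 -m creep '[{"tx":0,"ty":0.02,"tz":0,"turn":0,"fingers":35},{"tx":0,"ty":0.035,"tz":0,"turn":0,"fingers":35},{"tx":0,"ty":0.045,"tz":0,"turn":0,"fingers":35},{"tx":0,"ty":0.052,"tz":0,"turn":0,"fingers":35},{"tx":0,"ty":0.055,"tz":0,"turn":0,"fingers":35},{"tx":0,"ty":0.056,"tz":0,"turn":0,"fingers":35},{"tx":0,"ty":0.056,"tz":0,"turn":0,"fingers":35}]'
python3 d.py 411 -295 65 -1.51
```

```text
clock: 10.7
eef_pos: [410.8, -294.7, 65.4]
eef_rot: [-1.571, -0.0, -1.512]
wrist_force: [-0.4, 0.8, -1.3]
finger_gap: 40.8
t 10.7 pos [ 410.8 -294.7   65.4] rot [-1.571 -0.    -1.512] gap 40.8 F [-0.4  0.8 -1.3] q [-0.69  0.37  1.78 -0.    0.99 -0.75]
tx ty tz [0.001 0.002 0.001] turn -0.001
```

```bash
python3 -m creep '[{"tx":0,"ty":0.003,"tz":0,"turn":0,"fingers":35},{"tx":0,"ty":0.006,"tz":0,"turn":0,"fingers":35},{"tx":0,"ty":0.006,"tz":0,"turn":0,"fingers":35}]'

```

```text
clock: 11.0
eef_pos: [410.9, -294.8, 64.7]
eef_rot: [-1.571, -0.0, -1.512]
wrist_force: [-2.2, 1.1, 4.8]
finger_gap: 40.6
```

Contact with the board (+5 N). Releasing at TCP z 64.7 and rising.

```bash
python3 -m creep '[{"tx":0,"ty":0,"tz":0,"turn":0,"fingers":44},{"tx":0,"ty":0,"tz":0,"turn":0,"fingers":50},{"tx":0,"ty":0,"tz":0,"turn":0,"fingers":60},{"tx":0,"ty":0,"tz":0,"turn":0,"fingers":70},{"tx":0,"ty":0,"tz":0,"turn":0,"fingers":70},{"tx":0,"ty":0,"tz":0,"turn":0,"fingers":70},{"tx":0,"ty":-0.1,"tz":0,"turn":0,"fingers":70},{"tx":0,"ty":-0.25,"tz":0,"turn":0,"fingers":70},{"tx":0,"ty":-0.4,"tz":0,"turn":0,"fingers":70},{"tx":0,"ty":-0.55,"tz":0,"turn":0,"fingers":70},{"tx":0,"ty":-0.65,"tz":0,"turn":0,"fingers":70},{"tx":0,"ty":-0.7,"tz":0,"turn":0,"fingers":70},{"tx":0,"ty":-0.7,"tz":0,"turn":0,"fingers":70}]'
python3 - <<'E'
from h import *
from cell import optics
c=optics.camera("side"); cv2.imwrite("pics/s4.png",cv2.resize(cv2.cvtColor(c["frame"],cv2.COLOR_RGB2BGR)[60:320,180:430],None,fx=2.3,fy=2.3))
E
python3 d.py 405 -100 205 -1.51
```

```text
clock: 12.3
eef_pos: [411.2, -295.0, 205.4]
eef_rot: [-1.57, -0.001, -1.512]
wrist_force: [-0.5, 0.7, 0.1]
finger_gap: 70.0
t 12.35 pos [ 410.9 -294.7  204.2] rot [-1.571 -0.    -1.512] gap 70.3 F [-0.3 -0.2 -0.2] q [-0.69  0.2   1.65 -0.    1.29 -0.75]
tx ty tz [-0.974 -0.004  0.028] turn -0.001
```

View pics/s4.png

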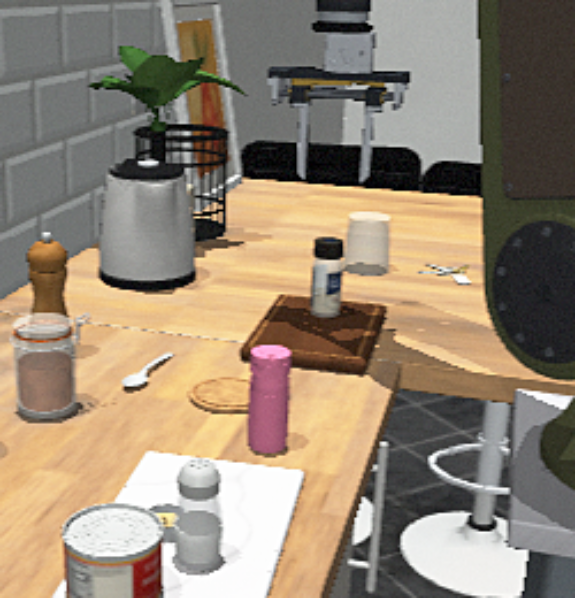

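The jar stands upright on the board. Now for the shaker.

```bash
python3 -m creep '[{"tx":-0.2,"ty":0,"tz":0.01,"turn":0,"fingers":70},{"tx":-0.4,"ty":0,"tz":0.02,"turn":0,"fingers":70},{"tx":-0.6,"ty":0,"tz":0.02,"turn":0,"fingers":70},{"tx":-0.8,"ty":0,"tz":0.03,"turn":0,"fingers":70},{"tx":-1,"ty":0,"tz":0.03,"turn":0,"fingers":70},{"tx":-1,"ty":0,"tz":0.03,"turn":0,"fingers":70}]'
python3 -m creep '[{"tx":-0.2,"ty":0,"tz":0.01,"turn":0,"fingers":70},{"tx":-0.4,"ty":0,"tz":0.02,"turn":0,"fingers":70},{"tx":-0.6,"ty":0,"tz":0.02,"turn":0,"fingers":70},{"tx":-0.8,"ty":0,"tz":0.03,"turn":0,"fingers":70},{"tx":-1,"ty":0,"tz":0.03,"turn":0,"fingers":70},{"tx":-1,"ty":0,"tz":0.03,"turn":0,"fingers":70}]'
python3 -m creep '[{"tx":-0.2,"ty":0,"tz":0.01,"turn":0,"fingers":70},{"tx":-0.4,"ty":0,"tz":0.02,"turn":0,"fingers":70},{"tx":-0.6,"ty":0,"tz":0.02,"turn":0,"fingers":70},{"tx":-0.8,"ty":0,"tz":0.03,"turn":0,"fingers":70},{"tx":-0.9,"ty":0,"tz":0.03,"turn":0,"fingers":70},{"tx":-0.9,"ty":0,"tz":0.03,"turn":0,"fingers":70},{"tx":-0.9,"ty":0,"tz":0.03,"turn":0,"fingers":70}]'
python3 - <<'E'
from h import *
from cell import monitor,optics
s=monitor.read_state();c=optics.camera("wrist")
cv2.imwrite("pics/w2.png",cv2.cvtColor(c["frame"],cv2.COLOR_RGB2BGR))
np.savez("pics/w2.npz",pos=s["eef_pos"],rot=s["eef_rot"],**c)
E
python3 d.py 393 324.5 44 -1.51
```

```text
clock: 12.95
eef_pos: [404.3, -91.5, 203.0]
eef_rot: [-1.573, 0.001, -1.508]
wrist_force: [-0.4, -0.6, -0.5]
finger_gap: 70.1
clock: 13.55
eef_pos: [397.1, 111.2, 202.0]
eef_rot: [-1.575, 0.001, -1.504]
wrist_force: [-0.4, -0.7, -1.0]
finger_gap: 70.0
clock: 14.25
eef_pos: [391.3, 290.2, 201.2]
eef_rot: [-1.576, 0.0, -1.504]
wrist_force: [0.4, -0.6, 0.2]
finger_gap: 70.0
t 14.3 pos [391.4 289.9 201.6] rot [-1.576  0.    -1.505] gap 70.2 F [-1.1  0.6  0.9] q [0.56 0.17 1.7  0.   1.28 0.49]
tx ty tz [-0.172  0.788  0.023] turn 0.002
```

View pics/w2.png

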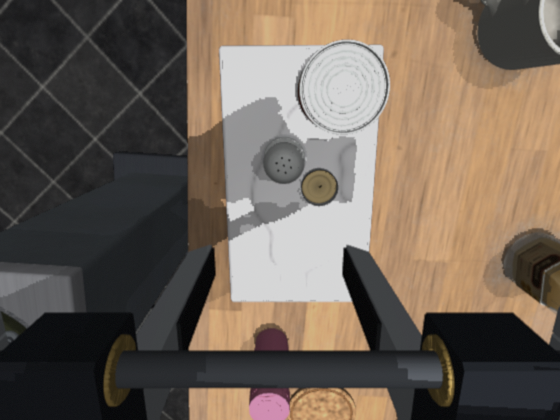

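```bash
python3 - <<'E'
from h import *
c=wrist2cam(load("pics/w2.npz"))
for n,u,v,z in(("sh",284.5,161,97),("can",319.5,187,25),("tin",344,87,68),("coas",321,406,7)): print(n,px2w_plane(c,u,v,z).round(1))
E
python3 d.py 393 324.5 44 -1.51
```

```text
sh [393.2 330.   97. ]
can [432.3 294.8  25. ]
tin [438.7 390.3  68. ]
coas [465.4  -0.5   7. ]
t 14.3 pos [391.4 289.9 201.6] rot [-1.576  0.    -1.505] gap 70.2 F [-1.1  0.6  0.9] q [0.56 0.17 1.7  0.   1.28 0.49]
tx ty tz [-0.172  0.788  0.023] turn 0.002
```

```bash
python3 -m creep '[{"tx":-0.1,"ty":0,"tz":0.02,"turn":0,"fingers":70},{"tx":-0.18,"ty":0.03,"tz":0.023,"turn":0,"fingers":70},{"tx":-0.18,"ty":0.15,"tz":0.023,"turn":0,"fingers":70},{"tx":-0.18,"ty":0.27,"tz":0.023,"turn":0,"fingers":70},{"tx":-0.18,"ty":0.39,"tz":0.023,"turn":0,"fingers":70},{"tx":-0.18,"ty":0.51,"tz":0.023,"turn":0,"fingers":70},{"tx":-0.18,"ty":0.62,"tz":0.023,"turn":0,"fingers":70},{"tx":-0.18,"ty":0.7,"tz":0.023,"turn":0,"fingers":70},{"tx":-0.18,"ty":0.76,"tz":0.023,"turn":0,"fingers":70},{"tx":-0.18,"ty":0.788,"tz":0.023,"turn":0,"fingers":70},{"tx":-0.18,"ty":0.788,"tz":0.023,"turn":0,"fingers":70},{"tx":-0.18,"ty":0.788,"tz":0.023,"turn":0,"fingers":70}]'
python3 d.py 393 326 44 -1.505
python3 - <<'E'
from h import *
from cell import optics
c=optics.camera("side"); cv2.imwrite("pics/s5.png",cv2.resize(cv2.cvtColor(c["frame"],cv2.COLOR_RGB2BGR)[150:350,170:370],None,fx=3,fy=3))
E
```

```text
clock: 15.5
eef_pos: [393.2, 326.3, 44.5]
eef_rot: [-1.575, 0.001, -1.505]
wrist_force: [-0.1, 0.3, -0.4]
finger_gap: 70.2
t 15.5 pos [393.2 326.3  44.5] rot [-1.575e+00  1.000e-03 -1.505e+00] gap 70.2 F [-0.1  0.3 -0.4] q [0.62 0.41 1.78 0.   0.95 0.55]
tx ty tz [ 0.001  0.003 -0.001] turn -0.0
```

View pics/s5.png

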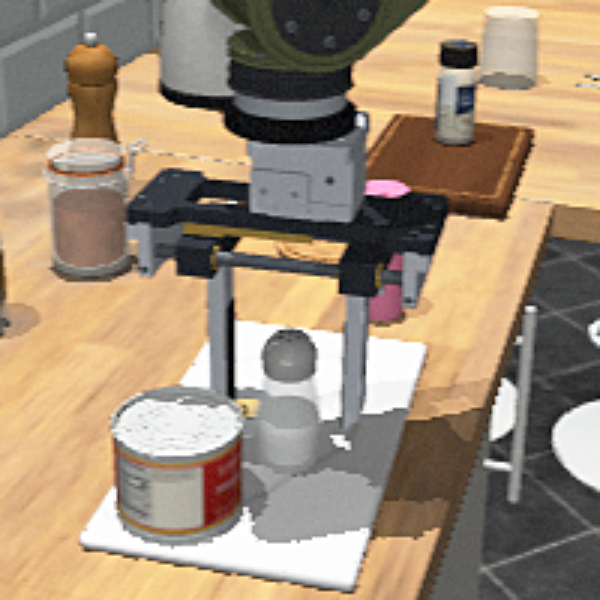

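```bash
python3 -m creep '[{"tx":0,"ty":0,"tz":0,"turn":0,"fingers":55},{"tx":0,"ty":0,"tz":0,"turn":0,"fingers":50},{"tx":0,"ty":0,"tz":0,"turn":0,"fingers":47},{"tx":0,"ty":0,"tz":0,"turn":0,"fingers":44},{"tx":0,"ty":0,"tz":0,"turn":0,"fingers":38},{"tx":0,"ty":0,"tz":0,"turn":0,"fingers":38},{"tx":0,"ty":0,"tz":0,"turn":0,"fingers":38},{"tx":0,"ty":0,"tz":0,"turn":0,"fingers":38},{"tx":0,"ty":0,"tz":0,"turn":0,"fingers":38}]' 15
python3 -m creep '[{"tx":0,"ty":-0.04,"tz":0,"turn":0,"fingers":38},{"tx":0,"ty":-0.1,"tz":0,"turn":0,"fingers":38},{"tx":0,"ty":-0.2,"tz":0,"turn":0,"fingers":38},{"tx":0,"ty":-0.3,"tz":0,"turn":0,"fingers":38},{"tx":0,"ty":-0.4,"tz":0,"turn":0,"fingers":38},{"tx":0,"ty":-0.5,"tz":0,"turn":0,"fingers":38},{"tx":0,"ty":-0.6,"tz":0,"turn":0,"fingers":38},{"tx":0,"ty":-0.69,"tz":0,"turn":0,"fingers":38},{"tx":0,"ty":-0.75,"tz":0,"turn":0,"fingers":38},{"tx":0,"ty":-0.75,"tz":0,"turn":0,"fingers":38}]'
python3 - <<'E'
from h import *
from cell import optics
c=optics.camera("side"); cv2.imwrite("pics/s6.png",cv2.resize(cv2.cvtColor(c["frame"],cv2.COLOR_RGB2BGR)[100:350,150:400],None,fx=2.4,fy=2.4))
E
python3 d.py 400 128 196 -1.51
```

```text
clock: 16.45
eef_pos: [393.2, 326.3, 44.7]
eef_rot: [-1.575, 0.001, -1.505]
wrist_force: [-1.4, -0.4, 1.7]
finger_gap: 39.0
clock: 17.45
eef_pos: [394.3, 326.6, 196.6]
eef_rot: [-1.572, 0.003, -1.505]
wrist_force: [0.3, 0.5, -0.4]
finger_gap: 39.5
t 17.5 pos [393.9 326.3 195.2] rot [-1.574  0.002 -1.505] gap 39.1 F [-0.2  0.4 -1.2] q [0.62 0.22 1.64 0.   1.28 0.55]
tx ty tz [ 0.992 -0.005 -0.035] turn 0.002
```

View pics/s6.png

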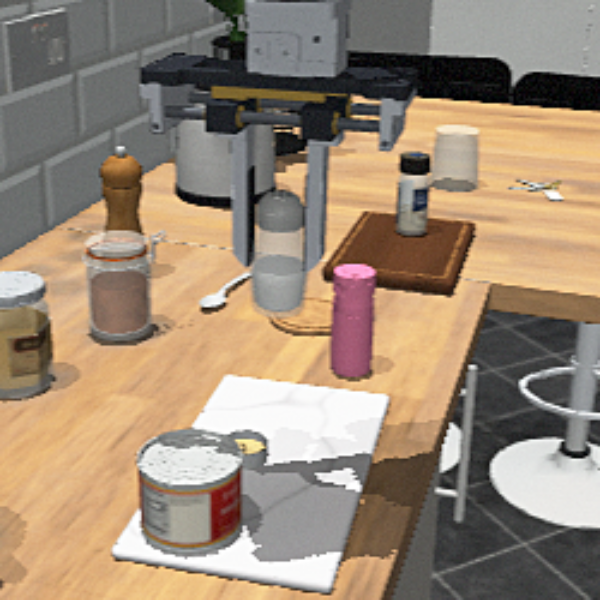

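The gap reads 39 mm instead of 44 mm, so the shaker may be gripped off-centre. Checking with the wrist camera.

```bash
python3 - <<'E'
from h import *
from cell import monitor,optics
s=monitor.read_state()
c=optics.camera("wrist")
cv2.imwrite("pics/w3.png",cv2.cvtColor(c["frame"],cv2.COLOR_RGB2BGR))
np.savez("pics/w3.npz",pos=s["eef_pos"],rot=s["eef_rot"],**c)
c=optics.camera("top");np.savez("pics/top1.npz",**c)
cv2.imwrite("pics/t1.png",cv2.resize(cv2.cvtColor(c["frame"],cv2.COLOR_RGB2BGR)[180:300,60:220],None,fx=4.7,fy=4.7,interpolation=cv2.INTER_CUBIC))
E
```

```text
(no output)
```

View pics/w3.png

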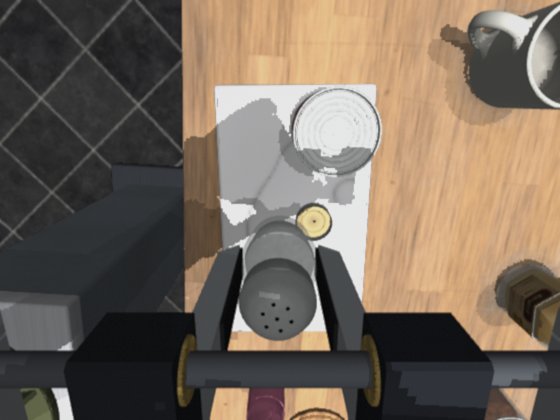

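View pics/t1.png

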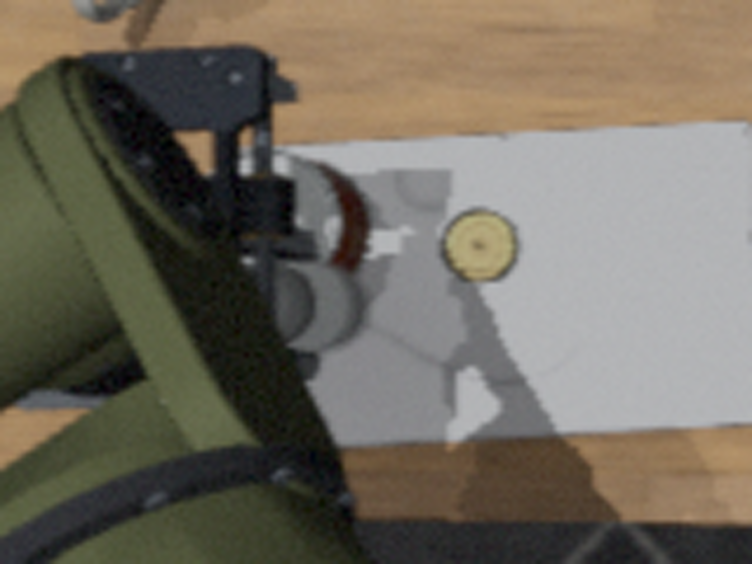

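```bash
python3 - <<'E'
from h import *
c=wrist2cam(load("pics/w3.npz"));print(c["pos"])
print(px2w_plane(c,278,302,240).round(1),px2w_plane(c,278,298,245).round(1))
W=cloud(c);print(W[298,278].round(1),W[318,276].round(1))
for v in (250,260): print([W[v,u].round(0).tolist() for u in (250,262,280,300)])
t=load("pics/top1.npz")
f=lambda u,v,z:px2w_plane(t,(u+.5)/4.7-.5+60,(v+.5)/4.7-.5+180,z).round(1)
print("candle",f(480,245,25))
E
```

```text
[393.90680983 326.33224518 195.21067485]
[394.  328.8 240. ] [393.7 333.6 245. ]
[393.6 334.8 247.1] [393.3 327.4 249.8]
[[379.0, 337.0, 205.0], [385.0, 341.0, 213.0], [394.0, 343.0, 216.0], [404.0, 341.0, 211.0]]
[[380.0, 336.0, 214.0], [386.0, 340.0, 222.0], [394.0, 343.0, 228.0], [404.0, 339.0, 219.0]]
candle [432.7 290.5  25. ]
```

```bash
python3 - <<'E'
from h import *
from scipy.optimize import least_squares
c=wrist2cam(load("pics/w3.npz"));W=cloud(c)[215:345,235:325].reshape(-1,3)
for z0 in range(165,252,6):
    P=W[(abs(W[:,2]-z0)<3)&(abs(W[:,0]-394)<24)&(W[:,1]>290)&(W[:,1]<360)]
    if len(P)<15: print(z0,len(P));continue
    r=least_squares(lambda p:np.hypot(P[:,0]-p[0],P[:,1]-p[1])-p[2],[394,325,20],loss='soft_l1')
    print(z0,len(P),r.x.round(1),"ymax",P[:,1].max().round(1),"x",P[:,0].min().round(1),P[:,0].max().round(1))
E
```

```text
165 70 [395.1 324.   19.7] ymax 344.1 x 377.8 410.1
171 76 [394.9 323.8  20.6] ymax 344.8 x 378.8 411.2
177 93 [394.8 324.1  21. ] ymax 345.7 x 377.2 411.2
183 117 [394.7 324.5  21.5] ymax 346.3 x 376.6 413.9
189 254 [394.7 324.7  21.6] ymax 346.7 x 374.0 413.5
195 440 [394.7 323.3  22.3] ymax 346.6 x 370.3 417.9
201 551 [394.6 323.9  21. ] ymax 346.0 x 370.7 417.6
207 597 [394.4 324.1  20. ] ymax 344.9 x 371.3 416.7
213 623 [394.4 323.3  19.8] ymax 344.2 x 372.2 416.3
219 621 [394.5 322.4  19.8] ymax 343.2 x 372.7 415.4
225 370 [394.5 322.1  20.2] ymax 343.3 x 373.5 415.0
231 420 [394.5 322.8  20. ] ymax 343.5 x 374.1 414.5
237 959 [394.1 325.9  16.7] ymax 343.9 x 376.9 414.5
243 1596 [393.9 326.6  13.3] ymax 342.2 x 378.2 414.2
249 2126 [393.8 326.7   7.9] ymax 339.1 x 381.4 406.0
```

The slice fits show a waisted body, about 39–40 mm at grip height. The shaker is upright and centred to about 3 mm, so the grip is good. The candle is unmoved at (432.7,290.5). Carrying the shaker.

```bash
python3 -m creep '[{"tx":0.05,"ty":0,"tz":0,"turn":0,"fingers":35},{"tx":0.15,"ty":0,"tz":0,"turn":0,"fingers":35},{"tx":0.3,"ty":0,"tz":-0.01,"turn":0,"fingers":35},{"tx":0.45,"ty":0,"tz":-0.01,"turn":0,"fingers":35},{"tx":0.6,"ty":0,"tz":-0.02,"turn":0,"fingers":35},{"tx":0.75,"ty":0,"tz":-0.03,"turn":0,"fingers":35},{"tx":0.88,"ty":0,"tz":-0.035,"turn":0,"fingers":35},{"tx":0.96,"ty":0,"tz":-0.035,"turn":0,"fingers":35},{"tx":1,"ty":0,"tz":-0.035,"turn":0,"fingers":35},{"tx":1,"ty":0,"tz":-0.035,"turn":0,"fingers":35}]'
python3 -m creep '[{"tx":0.05,"ty":0,"tz":0,"turn":0,"fingers":35},{"tx":0.15,"ty":0,"tz":0,"turn":0,"fingers":35},{"tx":0.3,"ty":0,"tz":-0.01,"turn":0,"fingers":35},{"tx":0.45,"ty":0,"tz":-0.01,"turn":0,"fingers":35},{"tx":0.6,"ty":0,"tz":-0.02,"turn":0,"fingers":35},{"tx":0.75,"ty":0,"tz":-0.02,"turn":0,"fingers":35},{"tx":0.88,"ty":0,"tz":-0.03,"turn":0,"fingers":35},{"tx":0.96,"ty":0,"tz":-0.03,"turn":0,"fingers":35},{"tx":1,"ty":0,"tz":-0.03,"turn":0,"fingers":35},{"tx":1,"ty":0,"tz":-0.03,"turn":0,"fingers":35}]'
python3 d.py 411 -205 196 -1.51
```

```text
clock: 18.6
eef_pos: [399.5, 125.3, 193.6]
eef_rot: [-1.576, 0.0, -1.506]
wrist_force: [-0.1, 0.2, -0.6]
finger_gap: 39.3
clock: 19.6
eef_pos: [406.4, -75.0, 193.4]
eef_rot: [-1.577, 0.0, -1.507]
wrist_force: [0.4, 0.2, -0.5]
finger_gap: 39.2
t 19.6 pos [406.4 -75.  193.4] rot [-1.577  0.    -1.507] gap 39.2 F [ 0.4  0.2 -0.5] q [-0.27  0.    1.89 -0.    1.25 -0.33]
tx ty tz [ 0.65  -0.013 -0.019] turn 0.001
```

```bash
python3 -m creep '[{"tx":0.05,"ty":0,"tz":0,"turn":0,"fingers":35},{"tx":0.15,"ty":0,"tz":0,"turn":0,"fingers":35},{"tx":0.3,"ty":0,"tz":-0.01,"turn":0,"fingers":35},{"tx":0.45,"ty":0,"tz":-0.01,"turn":0,"fingers":35},{"tx":0.58,"ty":0,"tz":-0.02,"turn":0,"fingers":35},{"tx":0.65,"ty":0,"tz":-0.02,"turn":0,"fingers":35},{"tx":0.65,"ty":0,"tz":-0.02,"turn":0,"fingers":35},{"tx":0.65,"ty":0.05,"tz":-0.02,"turn":0,"fingers":35},{"tx":0.65,"ty":0.15,"tz":-0.02,"turn":0,"fingers":35},{"tx":0.65,"ty":0.25,"tz":-0.02,"turn":0,"fingers":35},{"tx":0.65,"ty":0.35,"tz":-0.02,"turn":0,"fingers":35},{"tx":0.65,"ty":0.45,"tz":-0.02,"turn":0,"fingers":35},{"tx":0.65,"ty":0.55,"tz":-0.02,"turn":0,"fingers":35},{"tx":0.65,"ty":0.62,"tz":-0.02,"turn":0,"fingers":35},{"tx":0.65,"ty":0.66,"tz":-0.02,"turn":0,"fingers":35},{"tx":0.65,"ty":0.67,"tz":-0.02,"turn":0,"fingers":35},{"tx":0.65,"ty":0.67,"tz":-0.02,"turn":0,"fingers":35}]'
python3 d.py 411 -205 53 -1.51
```

```text
clock: 21.3
eef_pos: [410.0, -204.6, 59.5]
eef_rot: [-1.577, 0.0, -1.506]
wrist_force: [0.5, 0.1, -0.9]
finger_gap: 39.4
t 21.3 pos [ 410.  -204.6   59.5] rot [-1.577  0.    -1.506] gap 39.4 F [ 0.5  0.1 -0.9] q [-0.54  0.29  1.91 -0.    0.94 -0.6 ]
tx ty tz [0.002 0.032 0.005] turn 0.001
```

```bash
python3 -m creep '[{"tx":0,"ty":0.01,"tz":0,"turn":0,"fingers":35},{"tx":0,"ty":0.02,"tz":0,"turn":0,"fingers":35},{"tx":0,"ty":0.026,"tz":0,"turn":0,"fingers":35},{"tx":0,"ty":0.03,"tz":0,"turn":0,"fingers":35},{"tx":0,"ty":0.034,"tz":0,"turn":0,"fingers":35},{"tx":0,"ty":0.034,"tz":0,"turn":0,"fingers":35}]'
```

```text
clock: 21.9
eef_pos: [410.0, -204.7, 52.7]
eef_rot: [-1.577, 0.0, -1.506]
wrist_force: [0.4, 0.2, -0.6]
finger_gap: 39.3
```

```bash
python3 -m creep '[{"tx":0,"ty":0.004,"tz":0,"turn":0,"fingers":35},{"tx":0,"ty":0.006,"tz":0,"turn":0,"fingers":35},{"tx":0,"ty":0.006,"tz":0,"turn":0,"fingers":35}]'
```

```text
clock: 22.2
eef_pos: [410.2, -204.9, 52.5]
eef_rot: [-1.576, -0.0, -1.506]
wrist_force: [-4.9, 2.0, 15.6]
finger_gap: 39.5
```

```bash
python3 -m creep '[{"tx":0,"ty":-0.003,"tz":0,"turn":0,"fingers":38},{"tx":0,"ty":-0.003,"tz":0,"turn":0,"fingers":43},{"tx":0,"ty":-0.003,"tz":0,"turn":0,"fingers":48},{"tx":0,"ty":-0.003,"tz":0,"turn":0,"fingers":58},{"tx":0,"ty":-0.003,"tz":0,"turn":0,"fingers":66},{"tx":0,"ty":-0.003,"tz":0,"turn":0,"fingers":66},{"tx":0,"ty":-0.1,"tz":0,"turn":0,"fingers":66},{"tx":0,"ty":-0.25,"tz":0,"turn":0,"fingers":66},{"tx":0,"ty":-0.4,"tz":0,"turn":0,"fingers":66},{"tx":0,"ty":-0.55,"tz":0,"turn":0,"fingers":66},{"tx":0,"ty":-0.68,"tz":0,"turn":0,"fingers":66},{"tx":0,"ty":-0.74,"tz":0,"turn":0,"fingers":66},{"tx":0,"ty":-0.74,"tz":0,"turn":0,"fingers":66}]'
python3 -m creep '[{"tx":-0.2,"ty":0,"tz":0.01,"turn":0,"fingers":66},{"tx":-0.4,"ty":0,"tz":0.02,"turn":0,"fingers":66},{"tx":-0.6,"ty":0,"tz":0.02,"turn":0,"fingers":66},{"tx":-0.8,"ty":0,"tz":0.03,"turn":0,"fingers":66},{"tx":-1,"ty":0,"tz":0.03,"turn":0,"fingers":66},{"tx":-1,"ty":0,"tz":0.03,"turn":0,"fingers":66}]'
python3 - <<'E'
from h import *
from cell import monitor,optics
for n in ("side","top"):
    c=optics.camera(n);np.savez(f"pics/{n}2.npz",**c);cv2.imwrite(f"pics/{n}2.png",cv2.cvtColor(c["frame"],cv2.COLOR_RGB2BGR))
E
python3 d.py 432.5 292.5 205 -1.51
```

```text
clock: 23.5
eef_pos: [411.4, -205.1, 201.3]
eef_rot: [-1.574, -0.001, -1.506]
wrist_force: [-1.0, 0.6, -0.8]
finger_gap: 66.1
clock: 24.1
eef_pos: [403.6, -1.9, 199.6]
eef_rot: [-1.576, -0.001, -1.502]
wrist_force: [-0.9, -0.5, 0.3]
finger_gap: 65.7
t 24.2 pos [404.2  -4.7 199.9] rot [-1.576e+00 -1.000e-03 -1.504e+00] gap 66.0 F [ 0.1 -0.3 -0.4] q [-0.1  -0.02  1.9  -0.    1.27 -0.17]
tx ty tz [-1.473 -0.029  0.24 ] turn 0.002
```

View pics/side2.png

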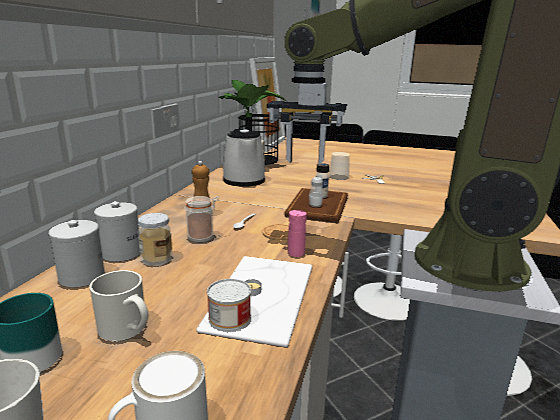

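View pics/top2.png

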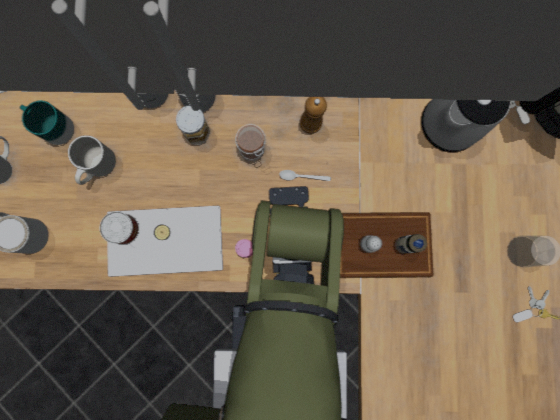

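Step 1 looks met: both stand upright on the board at (372,243) and (413,243), and the candle is unmoved at (162,232). Moving to the candle.

```bash
python3 -m creep '[{"tx":-0.2,"ty":0,"tz":0.03,"turn":0,"fingers":66},{"tx":-0.4,"ty":0,"tz":0.07,"turn":0,"fingers":66},{"tx":-0.6,"ty":0,"tz":0.1,"turn":0,"fingers":66},{"tx":-0.75,"ty":0,"tz":0.12,"turn":0,"fingers":66},{"tx":-0.75,"ty":0,"tz":0.12,"turn":0,"fingers":66}]'
python3 -m creep '[{"tx":-0.2,"ty":0,"tz":0.03,"turn":0,"fingers":66},{"tx":-0.4,"ty":0.1,"tz":0.07,"turn":0,"fingers":66},{"tx":-0.5,"ty":0.2,"tz":0.1,"turn":0,"fingers":66},{"tx":-0.5,"ty":0.3,"tz":0.12,"turn":0,"fingers":66},{"tx":-0.5,"ty":0.35,"tz":0.12,"turn":0,"fingers":66},{"tx":-0.5,"ty":0.35,"tz":0.12,"turn":0,"fingers":66}]'
python3 - <<'E'
from h import *
from cell import monitor,optics
s=monitor.read_state();c=optics.camera("wrist")
cv2.imwrite("pics/w4.png",cv2.cvtColor(c["frame"],cv2.COLOR_RGB2BGR))
np.savez("pics/w4.npz",pos=s["eef_pos"],rot=s["eef_rot"],**c)
E
python3 d.py 432.5 292.5 13 -1.505
```

```text
clock: 24.7
eef_pos: [418.4, 147.9, 198.5]
eef_rot: [-1.577, -0.001, -1.503]
wrist_force: [-0.4, -0.0, -0.2]
finger_gap: 66.2
clock: 25.3
eef_pos: [434.9, 247.5, 126.7]
eef_rot: [-1.58, -0.003, -1.505]
wrist_force: [-0.1, 0.2, 0.9]
finger_gap: 66.1
t 25.35 pos [435.3 247.9 127.9] rot [-1.578 -0.002 -1.505] gap 66.0 F [-0.9 -1.3  0.6] q [0.44 0.28 1.74 0.   1.13 0.38]
tx ty tz [-0.225  0.574  0.005] turn 0.0
```

View pics/w4.png

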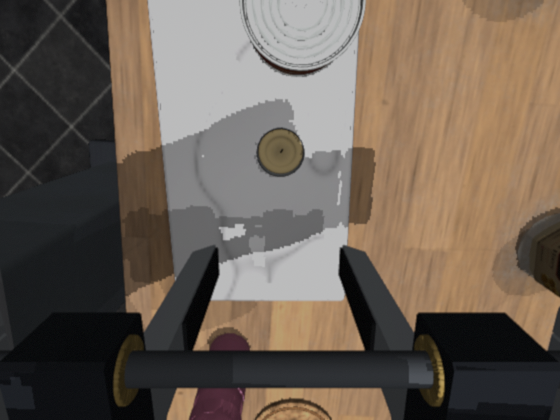

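```bash
python3 - <<'E'
from h import *
c=wrist2cam(load("pics/w4.npz"));print(px2w_plane(c,281,151,25).round(1),px2w_plane(c,302,8,68).round(1), px2w_plane(c,293,400,7))
t=load("pics/top2.npz");print(px2w_plane(t,162,232,25))
E
```

```text
[433.1 295.1  25. ] [439.5 386.   68. ] [463.08551034  36.37163564   7.        ]
[432.04697099 289.79144811  25.        ]
```

```bash
python3 -m creep '[{"tx":-0.12,"ty":0,"tz":-0.003,"turn":0,"fingers":62},{"tx":-0.227,"ty":0.05,"tz":-0.003,"turn":0,"fingers":62},{"tx":-0.227,"ty":0.15,"tz":-0.003,"turn":0,"fingers":62},{"tx":-0.227,"ty":0.27,"tz":-0.003,"turn":0,"fingers":62},{"tx":-0.227,"ty":0.38,"tz":-0.003,"turn":0,"fingers":62},{"tx":-0.227,"ty":0.47,"tz":-0.003,"turn":0,"fingers":62},{"tx":-0.227,"ty":0.53,"tz":-0.003,"turn":0,"fingers":62},{"tx":-0.227,"ty":0.56,"tz":-0.003,"turn":0,"fingers":62},{"tx":-0.227,"ty":0.574,"tz":-0.003,"turn":0,"fingers":62},{"tx":-0.227,"ty":0.574,"tz":-0.003,"turn":0,"fingers":62}]'
python3 d.py 433 293 13 -1.505
python3 - <<'E'
from h import *
from cell import optics
c=optics.camera("side"); cv2.imwrite("pics/s7.png",cv2.resize(cv2.cvtColor(c["frame"],cv2.COLOR_RGB2BGR)[200:350,180:330],None,fx=4,fy=4))
E
```

```text
clock: 26.35
eef_pos: [431.2, 292.9, 13.5]
eef_rot: [-1.578, -0.002, -1.505]
wrist_force: [-0.5, 0.1, 0.0]
finger_gap: 61.9
t 26.35 pos [431.2 292.9  13.5] rot [-1.578 -0.002 -1.505] gap 61.9 F [-0.5  0.1  0. ] q [0.53 0.49 1.76 0.   0.9  0.46]
tx ty tz [0.    0.003 0.009] turn 0.0
```

View pics/s7.png

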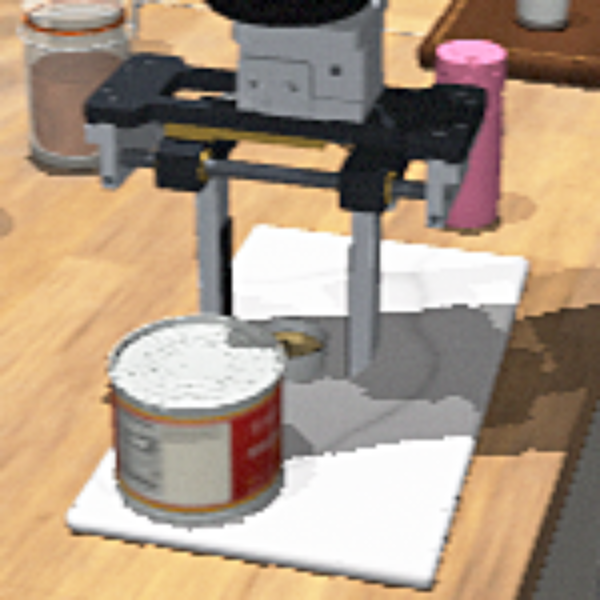

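The fingers straddle the candle (about (300,348) in the crop), clear of the tin. Correcting 2 mm in tool z and closing gently.

```bash
python3 -m creep '[{"tx":0,"ty":0.002,"tz":0.008,"turn":0,"fingers":55},{"tx":0,"ty":0.002,"tz":0.008,"turn":0,"fingers":48},{"tx":0,"ty":0.002,"tz":0.008,"turn":0,"fingers":44},{"tx":0,"ty":0.002,"tz":0.008,"turn":0,"fingers":41},{"tx":0,"ty":0.002,"tz":0.008,"turn":0,"fingers":38},{"tx":0,"ty":0.002,"tz":0.008,"turn":0,"fingers":32},{"tx":0,"ty":0.002,"tz":0.008,"turn":0,"fingers":32},{"tx":0,"ty":0.002,"tz":0.008,"turn":0,"fingers":32},{"tx":0,"ty":0.002,"tz":0.008,"turn":0,"fingers":32}]' 8
python3 d.py 433 293 13 -1.505
```

```text
clock: 27.3
eef_pos: [432.8, 293.1, 13.4]
eef_rot: [-1.578, -0.001, -1.505]
wrist_force: [-0.9, 0.7, 0.2]
finger_gap: 37.1
t 27.3 pos [432.8 293.1  13.4] rot [-1.578e+00 -1.000e-03 -1.505e+00] gap 37.1 F [-0.9  0.7  0.2] q [0.52 0.49 1.76 0.   0.9  0.46]
tx ty tz [0.001 0.002 0.001] turn 0.0
```

```bash
python3 -m creep '[{"tx":0,"ty":-0.03,"tz":0,"turn":0,"fingers":32},{"tx":0,"ty":-0.08,"tz":0,"turn":0,"fingers":32},{"tx":0,"ty":-0.18,"tz":0,"turn":0,"fingers":32},{"tx":0,"ty":-0.3,"tz":0,"turn":0,"fingers":32},{"tx":0,"ty":-0.42,"tz":0,"turn":0,"fingers":32},{"tx":0,"ty":-0.54,"tz":0,"turn":0,"fingers":32},{"tx":0,"ty":-0.64,"tz":0,"turn":0,"fingers":32},{"tx":0,"ty":-0.67,"tz":0,"turn":0,"fingers":32},{"tx":0,"ty":-0.67,"tz":0,"turn":0,"fingers":32}]'
python3 - <<'E'
from h import *
from cell import monitor,optics
s=monitor.read_state();c=optics.camera("wrist")
cv2.imwrite("pics/w5.png",cv2.cvtColor(c["frame"],cv2.COLOR_RGB2BGR))
np.savez("pics/w5.npz",pos=s["eef_pos"],rot=s["eef_rot"],**c)
E
python3 d.py 466 -13 147 -1.505
```

```text
clock: 28.2
eef_pos: [433.9, 293.5, 148.2]
eef_rot: [-1.576, -0.001, -1.505]
wrist_force: [-0.1, -0.0, -0.7]
finger_gap: 37.0
t 28.25 pos [433.6 293.3 147.1] rot [-1.578e+00 -1.000e-03 -1.505e+00] gap 37.2 F [-0.4  0.1 -0.3] q [0.52 0.3  1.66 0.   1.19 0.46]
tx ty tz [1.539 0.003 0.061] turn 0.0
```

View pics/w5.png

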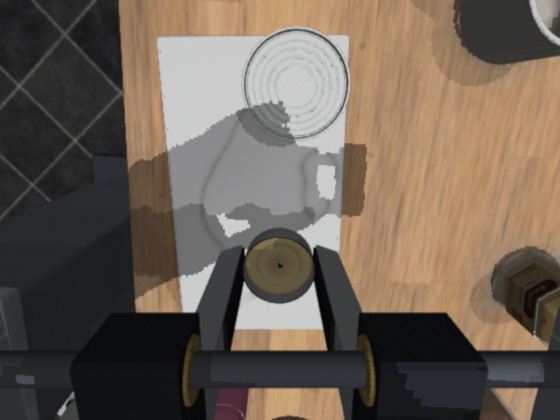

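The candle is held, with its wick at (280,266). I'll compute its offset from the TCP so I can centre it on the coaster.

```bash
python3 - <<'E'
from h import *
c=wrist2cam(load("pics/w5.npz"));print(px2w_plane(c,279.5,266,158.7)-c["pos"])
W=cloud(c);print(W[266,270:290:5].round(1))
E
python3 -m creep '[{"tx":0.05,"ty":0,"tz":0,"turn":0,"fingers":32},{"tx":0.15,"ty":0,"tz":0,"turn":0,"fingers":32},{"tx":0.3,"ty":0,"tz":0.01,"turn":0,"fingers":32},{"tx":0.45,"ty":0,"tz":0.01,"turn":0,"fingers":32},{"tx":0.6,"ty":0,"tz":0.02,"turn":0,"fingers":32},{"tx":0.75,"ty":0,"tz":0.03,"turn":0,"fingers":32},{"tx":0.88,"ty":0,"tz":0.03,"turn":0,"fingers":32},{"tx":0.96,"ty":0,"tz":0.03,"turn":0,"fingers":32},{"tx":1,"ty":0,"tz":0.03,"turn":0,"fingers":32},{"tx":1,"ty":0,"tz":0.03,"turn":0,"fingers":32}]'
python3 - <<'E'
from h import *
from cell import monitor,optics
s=monitor.read_state();c=optics.camera("wrist")
cv2.imwrite("pics/w6.png",cv2.cvtColor(c["frame"],cv2.COLOR_RGB2BGR))
np.savez("pics/w6.npz",pos=s["eef_pos"],rot=s["eef_rot"],**c)
E
python3 d.py 466 -13 147 -1.505
```

```text
[ 0.68948323  2.88956362 10.49740108]
[[429.7 292.2 150.6]
 [432.4 292.7 151.4]
 [434.9 295.9 157.5]
 [437.8 293.  151.2]]
clock: 29.25
eef_pos: [452.5, 93.3, 146.9]
eef_rot: [-1.579, -0.002, -1.506]
wrist_force: [-0.3, -0.9, 0.4]
finger_gap: 37.0
t 29.3 pos [452.5  94.  147. ] rot [-1.578e+00 -1.000e-03 -1.505e+00] gap 37.4 F [-0.5 -0.7 -0. ] q [ 0.13  0.17  1.83 -0.    1.15  0.06]
tx ty tz [0.538 0.001 0.032] turn -0.0
```

View pics/w6.png

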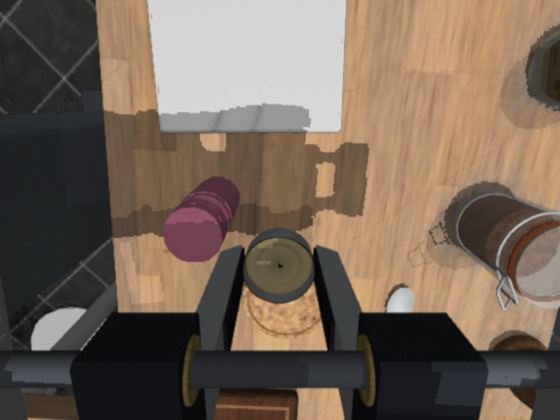

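I'll overshoot a little so the wrist camera sees the whole coaster, then come back.

```bash
python3 -m creep '[{"tx":0.05,"ty":0,"tz":0,"turn":0,"fingers":32},{"tx":0.15,"ty":0,"tz":0.01,"turn":0,"fingers":32},{"tx":0.3,"ty":0,"tz":0.02,"turn":0,"fingers":32},{"tx":0.45,"ty":0,"tz":0.03,"turn":0,"fingers":32},{"tx":0.6,"ty":0,"tz":0.03,"turn":0,"fingers":32},{"tx":0.7,"ty":0,"tz":0.03,"turn":0,"fingers":32},{"tx":0.77,"ty":0,"tz":0.03,"turn":0,"fingers":32},{"tx":0.77,"ty":0,"tz":0.03,"turn":0,"fingers":32}]'
python3 - <<'E'
from h import *
from cell import monitor,optics
s=monitor.read_state();c=optics.camera("wrist")
cv2.imwrite("pics/w7.png",cv2.cvtColor(c["frame"],cv2.COLOR_RGB2BGR))
np.savez("pics/w7.npz",pos=s["eef_pos"],rot=s["eef_rot"],**c)
E
python3 d.py 466 -13 147 -1.505
```

```text
clock: 30.1
eef_pos: [468.6, -60.2, 147.0]
eef_rot: [-1.579, -0.001, -1.507]
wrist_force: [-0.0, 0.0, -0.7]
finger_gap: 37.1
t 30.15 pos [468.5 -59.3 147. ] rot [-1.579e+00 -1.000e-03 -1.506e+00] gap 37.0 F [-0.1 -0.5  0.3] q [-0.2   0.19  1.8  -0.    1.16 -0.26]
tx ty tz [-0.232 -0.     0.002] turn -0.0
```

View pics/w7.png

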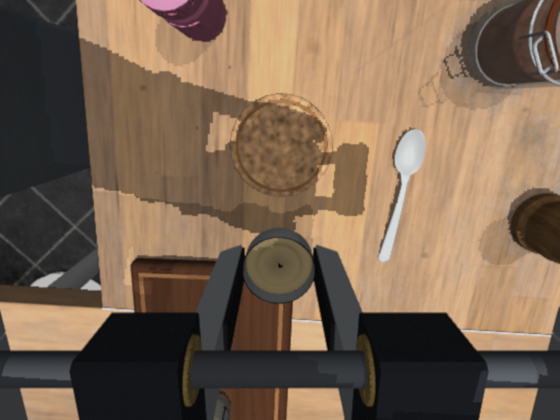

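```bash
python3 - <<'E'
from h import *
c=wrist2cam(load("pics/w7.npz"));print(px2w_plane(c,281.5,144.5,7),px2w_plane(c,279.5,266,158.7)-c["pos"])
E
```

```text
[467.31311734 -11.57887505   7.        ] [ 0.69087103  3.48130483 11.70873532]
```

```bash
python3 -m creep '[{"tx":-0.05,"ty":0,"tz":0.003,"turn":0,"fingers":32},{"tx":-0.13,"ty":0,"tz":0.003,"turn":0,"fingers":32},{"tx":-0.2,"ty":0,"tz":0.003,"turn":0,"fingers":32},{"tx":-0.232,"ty":0.03,"tz":0.004,"turn":0,"fingers":32},{"tx":-0.232,"ty":0.1,"tz":0.004,"turn":0,"fingers":32},{"tx":-0.232,"ty":0.2,"tz":0.004,"turn":0,"fingers":32},{"tx":-0.232,"ty":0.32,"tz":0.004,"turn":0,"fingers":32},{"tx":-0.232,"ty":0.44,"tz":0.004,"turn":0,"fingers":32},{"tx":-0.232,"ty":0.54,"tz":0.004,"turn":0,"fingers":32},{"tx":-0.232,"ty":0.61,"tz":0.004,"turn":0,"fingers":32},{"tx":-0.232,"ty":0.65,"tz":0.004,"turn":0,"fingers":32},{"tx":-0.232,"ty":0.668,"tz":0.004,"turn":0,"fingers":32},{"tx":-0.232,"ty":0.668,"tz":0.004,"turn":0,"fingers":32}]'
python3 d.py 466.5 -13 10.4 -1.506
```

```text
clock: 31.45
eef_pos: [465.3, -13.0, 13.3]
eef_rot: [-1.579, -0.001, -1.506]
wrist_force: [-0.1, -0.2, 0.3]
finger_gap: 37.1
t 31.45 pos [465.3 -13.   13.3] rot [-1.579e+00 -1.000e-03 -1.506e+00] gap 37.1 F [-0.1 -0.2  0.3] q [-0.11  0.39  1.91 -0.    0.85 -0.17]
tx ty tz [0.001 0.014 0.006] turn 0.0
```

```bash
python3 -m creep '[{"tx":0,"ty":0.005,"tz":0.006,"turn":0,"fingers":32},{"tx":0,"ty":0.01,"tz":0.006,"turn":0,"fingers":32},{"tx":0,"ty":0.014,"tz":0.006,"turn":0,"fingers":32},{"tx":0,"ty":0.014,"tz":0.006,"turn":0,"fingers":32}]'
```

```text
clock: 31.85
eef_pos: [466.5, -12.9, 10.6]
eef_rot: [-1.579, -0.001, -1.506]
wrist_force: [-0.0, -0.2, 0.3]
finger_gap: 37.1
```

```bash
python3 -m creep '[{"tx":0,"ty":0.003,"tz":0,"turn":0,"fingers":32},{"tx":0,"ty":0.003,"tz":0,"turn":0,"fingers":32},{"tx":0,"ty":0.005,"tz":0,"turn":0,"fingers":32},{"tx":0,"ty":0.005,"tz":0,"turn":0,"fingers":32}]'
```

```text
clock: 32.25
eef_pos: [466.6, -12.9, 10.1]
eef_rot: [-1.578, -0.001, -1.506]
wrist_force: [-2.6, 0.5, 8.5]
finger_gap: 37.2
```

Contact with the coaster (8.5 N). Releasing and rising.

```bash
python3 -m creep '[{"tx":0,"ty":-0.002,"tz":0,"turn":0,"fingers":38},{"tx":0,"ty":-0.002,"tz":0,"turn":0,"fingers":41},{"tx":0,"ty":-0.002,"tz":0,"turn":0,"fingers":46},{"tx":0,"ty":-0.002,"tz":0,"turn":0,"fingers":54},{"tx":0,"ty":-0.002,"tz":0,"turn":0,"fingers":60},{"tx":0,"ty":-0.002,"tz":0,"turn":0,"fingers":60},{"tx":0,"ty":-0.06,"tz":0,"turn":0,"fingers":60},{"tx":0,"ty":-0.2,"tz":0,"turn":0,"fingers":60},{"tx":0,"ty":-0.4,"tz":0,"turn":0,"fingers":66},{"tx":0,"ty":-0.6,"tz":0,"turn":0,"fingers":66},{"tx":0,"ty":-0.8,"tz":0,"turn":0,"fingers":66},{"tx":0,"ty":-0.97,"tz":0,"turn":0,"fingers":66},{"tx":0,"ty":-0.97,"tz":0,"turn":0,"fingers":66}]'
python3 d.py 411 -200 204 -1.506
```

```text
clock: 33.55
eef_pos: [469.5, -12.7, 209.3]
eef_rot: [-1.57, -0.003, -1.506]
wrist_force: [0.1, -0.7, -0.2]
finger_gap: 65.9
t 33.55 pos [469.5 -12.7 209.3] rot [-1.57  -0.003 -1.506] gap 65.9 F [ 0.1 -0.7 -0.2] q [-0.1   0.12  1.73 -0.    1.29 -0.17]
tx ty tz [ 0.915  0.029 -0.353] turn 0.0
```

```bash
python3 -m creep '[{"tx":0.2,"ty":0,"tz":-0.08,"turn":0,"fingers":66},{"tx":0.4,"ty":0,"tz":-0.15,"turn":0,"fingers":66},{"tx":0.6,"ty":0,"tz":-0.23,"turn":0,"fingers":66},{"tx":0.75,"ty":0.01,"tz":-0.29,"turn":0,"fingers":66},{"tx":0.88,"ty":0.02,"tz":-0.34,"turn":0,"fingers":66},{"tx":0.915,"ty":0.025,"tz":-0.353,"turn":0,"fingers":66},{"tx":0.915,"ty":0.025,"tz":-0.353,"turn":0,"fingers":66}]'
python3 - <<'E'
from h import *
from cell import monitor,optics
s=monitor.read_state();c=optics.camera("wrist")
cv2.imwrite("pics/w8.png",cv2.cvtColor(c["frame"],cv2.COLOR_RGB2BGR))
np.savez("pics/w8.npz",pos=s["eef_pos"],rot=s["eef_rot"],**c)
c=optics.camera("top");np.savez("pics/top3.npz",**c)
cv2.imwrite("pics/t3.png",cv2.resize(cv2.cvtColor(c["frame"],cv2.COLOR_RGB2BGR)[180:300,240:440],None,fx=4,fy=4,interpolation=cv2.INTER_CUBIC))
E
python3 d.py 410.2 -204.8 53 -1.506
```

```text
clock: 34.25
eef_pos: [410.6, -200.2, 204.4]
eef_rot: [-1.571, -0.002, -1.507]
wrist_force: [0.5, 0.2, 0.4]
finger_gap: 66.5
t 34.35 pos [ 411.2 -199.1  204.6] rot [-1.57  -0.002 -1.505] gap 65.6 F [-0.  -0.4 -0.4] q [-0.53  0.09  1.77 -0.    1.28 -0.59]
tx ty tz [ 0.026  0.758 -0.007] turn 0.0
```

View pics/w8.png

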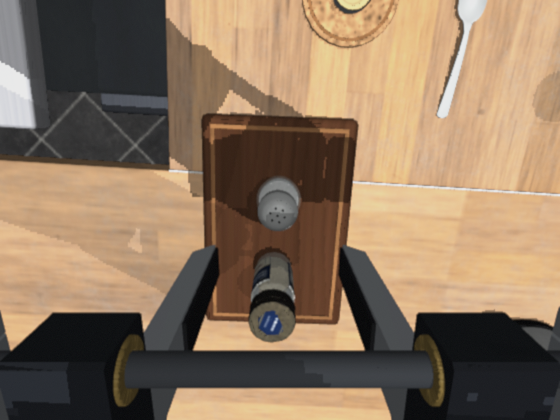

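View pics/t3.png

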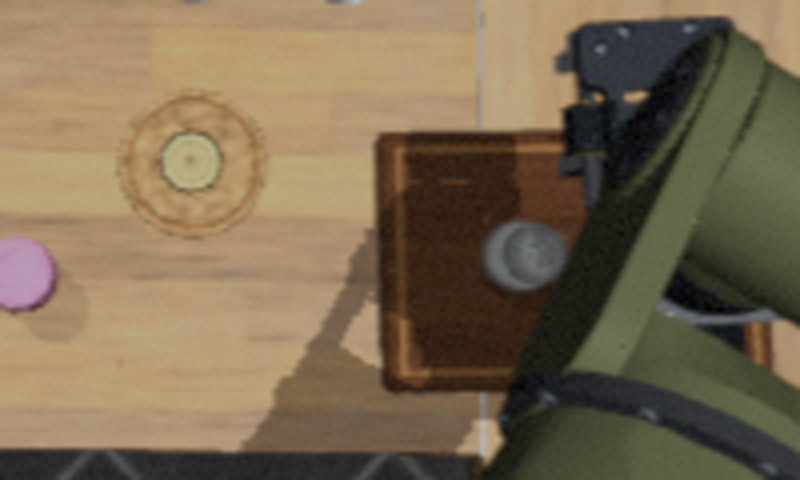

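The candle is centred on the coaster: crop (190,161) against the coaster's (192,164), about 1–2 mm off. The jar and shaker are still upright on the board. Picking up the shaker first.

```bash
python3 -m creep '[{"tx":0.028,"ty":0.1,"tz":-0.006,"turn":0,"fingers":66},{"tx":0.028,"ty":0.22,"tz":-0.006,"turn":0,"fingers":66},{"tx":0.028,"ty":0.34,"tz":-0.006,"turn":0,"fingers":66},{"tx":0.028,"ty":0.46,"tz":-0.006,"turn":0,"fingers":66},{"tx":0.028,"ty":0.58,"tz":-0.006,"turn":0,"fingers":66},{"tx":0.028,"ty":0.68,"tz":-0.006,"turn":0,"fingers":66},{"tx":0.028,"ty":0.74,"tz":-0.006,"turn":0,"fingers":66},{"tx":0.028,"ty":0.758,"tz":-0.006,"turn":0,"fingers":66},{"tx":0.028,"ty":0.758,"tz":-0.006,"turn":0,"fingers":66},{"tx":0.028,"ty":0.758,"tz":-0.006,"turn":0,"fingers":66}]'
python3 d.py 410.2 -204.9 52.7 -1.506
```

```text
clock: 35.35
eef_pos: [410.9, -205.2, 53.9]
eef_rot: [-1.569, -0.003, -1.505]
wrist_force: [0.5, 0.3, 1.0]
finger_gap: 65.9
t 35.35 pos [ 410.9 -205.2   53.9] rot [-1.569 -0.003 -1.505] gap 65.9 F [0.5 0.3 1. ] q [-0.54  0.3   1.92 -0.    0.92 -0.61]
tx ty tz [-0.002  0.006 -0.004] turn 0.0
```

```bash
python3 -m creep '[{"tx":0,"ty":0.005,"tz":-0.003,"turn":0,"fingers":55},{"tx":0,"ty":0.005,"tz":-0.003,"turn":0,"fingers":50},{"tx":0,"ty":0.005,"tz":-0.003,"turn":0,"fingers":46},{"tx":0,"ty":0.005,"tz":-0.003,"turn":0,"fingers":43},{"tx":0,"ty":0.005,"tz":-0.003,"turn":0,"fingers":40},{"tx":0,"ty":0.005,"tz":-0.003,"turn":0,"fingers":34},{"tx":0,"ty":0.005,"tz":-0.003,"turn":0,"fingers":34},{"tx":0,"ty":0.005,"tz":-0.003,"turn":0,"fingers":34},{"tx":0,"ty":0.005,"tz":-0.003,"turn":0,"fingers":34}]' 15
python3 -m creep '[{"tx":0,"ty":-0.04,"tz":0,"turn":0,"fingers":34},{"tx":0,"ty":-0.1,"tz":0,"turn":0,"fingers":34},{"tx":0,"ty":-0.2,"tz":0,"turn":0,"fingers":34},{"tx":0,"ty":-0.3,"tz":0,"turn":0,"fingers":34},{"tx":0,"ty":-0.4,"tz":0,"turn":0,"fingers":34},{"tx":0,"ty":-0.5,"tz":0,"turn":0,"fingers":34},{"tx":0,"ty":-0.6,"tz":0,"turn":0,"fingers":34},{"tx":0,"ty":-0.68,"tz":0,"turn":0,"fingers":34},{"tx":0,"ty":-0.71,"tz":0,"turn":0,"fingers":34},{"tx":0,"ty":-0.71,"tz":0,"turn":0,"fingers":34}]'
python3 d.py 405 -6 196 -1.505
```

```text
clock: 36.25
eef_pos: [410.4, -205.2, 52.9]
eef_rot: [-1.569, -0.003, -1.505]
wrist_force: [0.1, 0.1, 0.6]
finger_gap: 39.6
clock: 37.25
eef_pos: [410.3, -204.9, 195.9]
eef_rot: [-1.568, -0.004, -1.505]
wrist_force: [-0.6, -0.4, -0.8]
finger_gap: 39.1
t 37.25 pos [ 410.3 -204.9  195.9] rot [-1.568 -0.004 -1.505] gap 39.1 F [-0.6 -0.4 -0.8] q [-0.54  0.1   1.78 -0.    1.25 -0.61]
tx ty tz [-0.994 -0.005  0.039] turn -0.0
```

```bash
python3 -m creep '[{"tx":-0.05,"ty":0,"tz":0,"turn":0,"fingers":34},{"tx":-0.15,"ty":0,"tz":0,"turn":0,"fingers":34},{"tx":-0.3,"ty":0,"tz":0.01,"turn":0,"fingers":34},{"tx":-0.45,"ty":0,"tz":0.01,"turn":0,"fingers":34},{"tx":-0.6,"ty":0,"tz":0.02,"turn":0,"fingers":34},{"tx":-0.75,"ty":0,"tz":0.03,"turn":0,"fingers":34},{"tx":-0.88,"ty":0,"tz":0.035,"turn":0,"fingers":34},{"tx":-0.96,"ty":0,"tz":0.035,"turn":0,"fingers":34},{"tx":-1,"ty":0,"tz":0.035,"turn":0,"fingers":34},{"tx":-1,"ty":0,"tz":0.035,"turn":0,"fingers":34}]'
python3 -m creep '[{"tx":-0.05,"ty":0,"tz":0,"turn":0,"fingers":34},{"tx":-0.15,"ty":0,"tz":0,"turn":0,"fingers":34},{"tx":-0.3,"ty":0,"tz":0.01,"turn":0,"fingers":34},{"tx":-0.45,"ty":0,"tz":0.01,"turn":0,"fingers":34},{"tx":-0.6,"ty":0,"tz":0.02,"turn":0,"fingers":34},{"tx":-0.75,"ty":0,"tz":0.03,"turn":0,"fingers":34},{"tx":-0.88,"ty":0,"tz":0.035,"turn":0,"fingers":34},{"tx":-0.96,"ty":0,"tz":0.035,"turn":0,"fingers":34},{"tx":-1,"ty":0,"tz":0.035,"turn":0,"fingers":34},{"tx":-1,"ty":0,"tz":0.035,"turn":0,"fingers":34}]'
python3 d.py 393.3 326.3 196 -1.505
```

```text
clock: 38.25
eef_pos: [403.8, -4.1, 194.6]
eef_rot: [-1.569, -0.004, -1.504]
wrist_force: [0.4, 1.0, -0.5]
finger_gap: 39.1
clock: 39.25
eef_pos: [397.3, 196.2, 193.7]
eef_rot: [-1.569, -0.004, -1.503]
wrist_force: [-0.3, 0.3, 0.3]
finger_gap: 39.1
t 39.25 pos [397.3 196.2 193.7] rot [-1.569 -0.004 -1.503] gap 39.1 F [-0.3  0.3  0.3] q [ 0.38  0.07  1.82 -0.    1.25  0.31]
tx ty tz [-0.651 -0.014  0.024] turn 0.001
```

```bash
python3 -m creep '[{"tx":-0.05,"ty":0,"tz":0,"turn":0,"fingers":34},{"tx":-0.15,"ty":0,"tz":0,"turn":0,"fingers":34},{"tx":-0.3,"ty":0,"tz":0.01,"turn":0,"fingers":34},{"tx":-0.45,"ty":0,"tz":0.02,"turn":0,"fingers":34},{"tx":-0.58,"ty":0,"tz":0.024,"turn":0,"fingers":34},{"tx":-0.63,"ty":0,"tz":0.024,"turn":0,"fingers":34},{"tx":-0.651,"ty":0,"tz":0.024,"turn":0,"fingers":34},{"tx":-0.651,"ty":0.02,"tz":0.024,"turn":0,"fingers":34},{"tx":-0.651,"ty":0.1,"tz":0.024,"turn":0,"fingers":34},{"tx":-0.651,"ty":0.2,"tz":0.024,"turn":0,"fingers":34},{"tx":-0.651,"ty":0.3,"tz":0.024,"turn":0,"fingers":34},{"tx":-0.651,"ty":0.4,"tz":0.024,"turn":0,"fingers":34},{"tx":-0.651,"ty":0.5,"tz":0.024,"turn":0,"fingers":34},{"tx":-0.651,"ty":0.6,"tz":0.024,"turn":0,"fingers":34},{"tx":-0.651,"ty":0.67,"tz":0.024,"turn":0,"fingers":34},{"tx":-0.651,"ty":0.7,"tz":0.024,"turn":0,"fingers":34},{"tx":-0.651,"ty":0.705,"tz":0.024,"turn":0,"fingers":34},{"tx":-0.651,"ty":0.705,"tz":0.024,"turn":0,"fingers":34}]'
python3 d.py 393.2 326.3 45 -1.505
```

```text
clock: 41.05
eef_pos: [393.9, 325.6, 52.7]
eef_rot: [-1.569, -0.004, -1.504]
wrist_force: [0.5, 0.1, -0.6]
finger_gap: 39.2
t 41.05 pos [393.9 325.6  52.7] rot [-1.569 -0.004 -1.504] gap 39.2 F [ 0.5  0.1 -0.6] q [ 0.62  0.4   1.78 -0.01  0.96  0.56]
tx ty tz [-0.004  0.039 -0.003] turn 0.0
```

```bash
python3 -m creep '[{"tx":-0.003,"ty":0.01,"tz":-0.003,"turn":0,"fingers":34},{"tx":-0.003,"ty":0.02,"tz":-0.003,"turn":0,"fingers":34},{"tx":-0.003,"ty":0.03,"tz":-0.003,"turn":0,"fingers":34},{"tx":-0.003,"ty":0.036,"tz":-0.003,"turn":0,"fingers":34},{"tx":-0.003,"ty":0.039,"tz":-0.003,"turn":0,"fingers":34},{"tx":-0.003,"ty":0.04,"tz":-0.003,"turn":0,"fingers":34}]'
```

```text
clock: 41.65
eef_pos: [393.3, 326.2, 44.9]
eef_rot: [-1.569, -0.004, -1.504]
wrist_force: [-2.2, 0.5, 4.6]
finger_gap: 39.1
```

Contact, at the original grasp pose. Releasing.

```bash
python3 -m creep '[{"tx":0,"ty":0,"tz":0,"turn":0,"fingers":40},{"tx":0,"ty":0,"tz":0,"turn":0,"fingers":44},{"tx":0,"ty":0,"tz":0,"turn":0,"fingers":48},{"tx":0,"ty":0,"tz":0,"turn":0,"fingers":58},{"tx":0,"ty":0,"tz":0,"turn":0,"fingers":66},{"tx":0,"ty":0,"tz":0,"turn":0,"fingers":66},{"tx":0,"ty":-0.1,"tz":0,"turn":0,"fingers":66},{"tx":0,"ty":-0.25,"tz":0,"turn":0,"fingers":66},{"tx":0,"ty":-0.4,"tz":0,"turn":0,"fingers":66},{"tx":0,"ty":-0.55,"tz":0,"turn":0,"fingers":66},{"tx":0,"ty":-0.7,"tz":0,"turn":0,"fingers":66},{"tx":0,"ty":-0.8,"tz":0,"turn":0,"fingers":66},{"tx":0,"ty":-0.8,"tz":0,"turn":0,"fingers":66}]'
python3 -m creep '[{"tx":0.2,"ty":0,"tz":0,"turn":0,"fingers":70},{"tx":0.4,"ty":0,"tz":-0.01,"turn":0,"fingers":70},{"tx":0.6,"ty":0,"tz":-0.02,"turn":0,"fingers":70},{"tx":0.8,"ty":0,"tz":-0.03,"turn":0,"fingers":70},{"tx":1,"ty":0,"tz":-0.03,"turn":0,"fingers":70},{"tx":1,"ty":0,"tz":-0.03,"turn":0,"fingers":70}]'
python3 -m creep '[{"tx":0.2,"ty":0,"tz":0,"turn":0,"fingers":70},{"tx":0.4,"ty":0,"tz":-0.01,"turn":0,"fingers":70},{"tx":0.6,"ty":0,"tz":-0.02,"turn":0,"fingers":70},{"tx":0.8,"ty":0,"tz":-0.03,"turn":0,"fingers":70},{"tx":1,"ty":0,"tz":-0.03,"turn":0,"fingers":70},{"tx":1,"ty":0,"tz":-0.03,"turn":0,"fingers":70}]'
python3 -m creep '[{"tx":0.2,"ty":0,"tz":0,"turn":0,"fingers":70},{"tx":0.4,"ty":0,"tz":-0.01,"turn":0,"fingers":70},{"tx":0.6,"ty":0,"tz":-0.02,"turn":0,"fingers":70},{"tx":0.8,"ty":0,"tz":-0.03,"turn":0,"fingers":70},{"tx":1,"ty":0,"tz":-0.03,"turn":0,"fingers":70},{"tx":1,"ty":0,"tz":-0.03,"turn":0,"fingers":70}]'
python3 - <<'E'
from h import *
from cell import monitor,optics
c=optics.camera("top");np.savez("pics/top4.npz",**c)
cv2.imwrite("pics/t4.png",cv2.resize(cv2.cvtColor(c["frame"],cv2.COLOR_RGB2BGR)[180:300,90:270],None,fx=4.4,fy=4.4,interpolation=cv2.INTER_CUBIC))
E
python3 d.py 410.8 -294.8 65 -1.512
```

```text
clock: 42.95
eef_pos: [393.6, 327.4, 207.4]
eef_rot: [-1.565, -0.001, -1.504]
wrist_force: [0.1, -0.2, -0.7]
finger_gap: 66.0
clock: 43.55
eef_pos: [400.9, 124.2, 206.6]
eef_rot: [-1.566, -0.002, -1.507]
wrist_force: [-0.7, 0.5, -0.9]
finger_gap: 70.1
clock: 44.15
eef_pos: [407.4, -78.5, 205.8]
eef_rot: [-1.567, -0.002, -1.511]
wrist_force: [0.1, 0.8, -0.4]
finger_gap: 69.6
clock: 44.75
eef_pos: [413.4, -280.7, 204.7]
eef_rot: [-1.568, -0.001, -1.514]
wrist_force: [0.0, 0.0, -0.8]
finger_gap: 70.0
t 44.8 pos [ 413.4 -278.9  204.7] rot [-1.569 -0.    -1.513] gap 69.9 F [-0.8 -0.1  0.1] q [-0.67  0.18  1.67  0.    1.29 -0.73]
tx ty tz [ 0.079  0.698 -0.019] turn -0.0
```

View pics/t4.png

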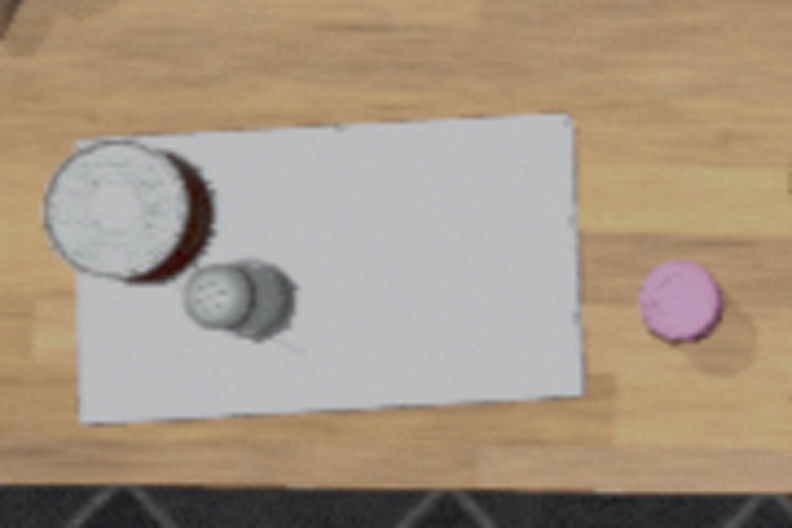

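The shaker is back: its cap is at px (139.4,247.5), against (139.9,247.3) before. Now the jar.

```bash
python3 -m creep '[{"tx":0.05,"ty":0,"tz":-0.015,"turn":0,"fingers":70},{"tx":0.079,"ty":0.05,"tz":-0.015,"turn":0,"fingers":70},{"tx":0.079,"ty":0.16,"tz":-0.015,"turn":0,"fingers":70},{"tx":0.079,"ty":0.28,"tz":-0.015,"turn":0,"fingers":70},{"tx":0.079,"ty":0.4,"tz":-0.015,"turn":0,"fingers":70},{"tx":0.079,"ty":0.52,"tz":-0.015,"turn":0,"fingers":70},{"tx":0.079,"ty":0.62,"tz":-0.015,"turn":0,"fingers":70},{"tx":0.079,"ty":0.68,"tz":-0.015,"turn":0,"fingers":70},{"tx":0.079,"ty":0.697,"tz":-0.015,"turn":0,"fingers":70},{"tx":0.079,"ty":0.697,"tz":-0.015,"turn":0,"fingers":70},{"tx":0.079,"ty":0.697,"tz":-0.015,"turn":0,"fingers":70}]'
python3 d.py 410.8 -294.8 64.8 -1.512
```

```text
clock: 45.9
eef_pos: [412.0, -295.0, 66.1]
eef_rot: [-1.568, -0.001, -1.513]
wrist_force: [0.8, 0.5, 0.7]
finger_gap: 70.1
t 45.9 pos [ 412.  -295.    66.1] rot [-1.568e+00 -1.000e-03 -1.513e+00] gap 70.1 F [0.8 0.5 0.7] q [-0.69  0.37  1.78  0.    0.99 -0.75]
tx ty tz [-0.002  0.007 -0.006] turn -0.0
```

```bash
python3 -m creep '[{"tx":-0.001,"ty":0.007,"tz":-0.006,"turn":0,"fingers":55},{"tx":-0.001,"ty":0.007,"tz":-0.006,"turn":0,"fingers":48},{"tx":-0.001,"ty":0.007,"tz":-0.006,"turn":0,"fingers":44},{"tx":-0.001,"ty":0.007,"tz":-0.006,"turn":0,"fingers":41},{"tx":-0.001,"ty":0.007,"tz":-0.006,"turn":0,"fingers":35},{"tx":-0.001,"ty":0.007,"tz":-0.006,"turn":0,"fingers":35},{"tx":-0.001,"ty":0.007,"tz":-0.006,"turn":0,"fingers":35},{"tx":-0.001,"ty":0.007,"tz":-0.006,"turn":0,"fingers":35}]' 15
python3 -m creep '[{"tx":0,"ty":-0.04,"tz":0,"turn":0,"fingers":35},{"tx":0,"ty":-0.1,"tz":0,"turn":0,"fingers":35},{"tx":0,"ty":-0.2,"tz":0,"turn":0,"fingers":35},{"tx":0,"ty":-0.3,"tz":0,"turn":0,"fingers":35},{"tx":0,"ty":-0.4,"tz":0,"turn":0,"fingers":35},{"tx":0,"ty":-0.5,"tz":0,"turn":0,"fingers":35},{"tx":0,"ty":-0.59,"tz":0,"turn":0,"fingers":35},{"tx":0,"ty":-0.65,"tz":0,"turn":0,"fingers":35},{"tx":0,"ty":-0.67,"tz":0,"turn":0,"fingers":35},{"tx":0,"ty":-0.67,"tz":0,"turn":0,"fingers":35}]'
python3 -m creep '[{"tx":-0.05,"ty":0,"tz":0,"turn":0,"fingers":35},{"tx":-0.15,"ty":0,"tz":0,"turn":0,"fingers":35},{"tx":-0.3,"ty":0,"tz":0.01,"turn":0,"fingers":35},{"tx":-0.45,"ty":0,"tz":0.01,"turn":0,"fingers":35},{"tx":-0.6,"ty":0,"tz":0.02,"turn":0,"fingers":35},{"tx":-0.75,"ty":0,"tz":0.03,"turn":0,"fingers":35},{"tx":-0.88,"ty":0,"tz":0.035,"turn":0,"fingers":35},{"tx":-0.96,"ty":0,"tz":0.035,"turn":0,"fingers":35},{"tx":-1,"ty":0,"tz":0.035,"turn":0,"fingers":35},{"tx":-1,"ty":0,"tz":0.035,"turn":0,"fingers":35}]'
python3 d.py 398.3 250.6 198 -1.51
```

```text
clock: 46.7
eef_pos: [410.9, -295.0, 64.8]
eef_rot: [-1.567, -0.001, -1.513]
wrist_force: [-0.8, 0.3, 3.5]
finger_gap: 40.3
clock: 47.7
eef_pos: [410.4, -294.8, 199.1]
eef_rot: [-1.567, -0.002, -1.513]
wrist_force: [-0.7, 0.3, -2.2]
finger_gap: 40.8
clock: 48.7
eef_pos: [405.6, -94.0, 198.4]
eef_rot: [-1.568, -0.001, -1.512]
wrist_force: [-0.1, -0.6, -1.1]
finger_gap: 40.9
t 48.7 pos [405.6 -94.  198.4] rot [-1.568e+00 -1.000e-03 -1.512e+00] gap 40.9 F [-0.1 -0.6 -1.1] q [-0.32  0.    1.88 -0.    1.26 -0.37]
tx ty tz [-1.722 -0.     0.066] turn -0.001
```

```bash
python3 -m creep '[{"tx":-0.05,"ty":0,"tz":0,"turn":0,"fingers":35},{"tx":-0.15,"ty":0,"tz":0,"turn":0,"fingers":35},{"tx":-0.3,"ty":0,"tz":0.01,"turn":0,"fingers":35},{"tx":-0.45,"ty":0,"tz":0.01,"turn":0,"fingers":35},{"tx":-0.6,"ty":0,"tz":0.02,"turn":0,"fingers":35},{"tx":-0.75,"ty":0,"tz":0.03,"turn":0,"fingers":35},{"tx":-0.88,"ty":0,"tz":0.035,"turn":0,"fingers":35},{"tx":-0.96,"ty":0,"tz":0.035,"turn":0,"fingers":35},{"tx":-1,"ty":0,"tz":0.035,"turn":0,"fingers":35},{"tx":-1,"ty":0,"tz":0.035,"turn":0,"fingers":35}]'
python3 d.py 398.3 250.6 64 -1.51
```

```text
clock: 49.7
eef_pos: [400.6, 106.4, 198.0]
eef_rot: [-1.568, -0.002, -1.511]
wrist_force: [0.0, 1.0, -2.9]
finger_gap: 40.6
t 49.7 pos [400.6 106.4 198. ] rot [-1.568 -0.002 -1.511] gap 40.6 F [ 0.   1.  -2.9] q [ 0.17 -0.    1.89 -0.    1.26  0.11]
tx ty tz [-0.721  0.669  0.03 ] turn -0.0
```

```bash
python3 -m creep '[{"tx":-0.05,"ty":0,"tz":0,"turn":0,"fingers":35},{"tx":-0.15,"ty":0,"tz":0,"turn":0,"fingers":35},{"tx":-0.3,"ty":0,"tz":0.01,"turn":0,"fingers":35},{"tx":-0.45,"ty":0,"tz":0.02,"turn":0,"fingers":35},{"tx":-0.6,"ty":0,"tz":0.03,"turn":0,"fingers":35},{"tx":-0.69,"ty":0,"tz":0.03,"turn":0,"fingers":35},{"tx":-0.721,"ty":0,"tz":0.03,"turn":0,"fingers":35},{"tx":-0.721,"ty":0,"tz":0.03,"turn":0,"fingers":35},{"tx":-0.721,"ty":0.05,"tz":0.03,"turn":0,"fingers":35},{"tx":-0.721,"ty":0.15,"tz":0.03,"turn":0,"fingers":35},{"tx":-0.721,"ty":0.25,"tz":0.03,"turn":0,"fingers":35},{"tx":-0.721,"ty":0.35,"tz":0.03,"turn":0,"fingers":35},{"tx":-0.721,"ty":0.45,"tz":0.03,"turn":0,"fingers":35},{"tx":-0.721,"ty":0.55,"tz":0.03,"turn":0,"fingers":35},{"tx":-0.721,"ty":0.63,"tz":0.03,"turn":0,"fingers":35},{"tx":-0.721,"ty":0.665,"tz":0.03,"turn":0,"fingers":35},{"tx":-0.721,"ty":0.669,"tz":0.03,"turn":0,"fingers":35},{"tx":-0.721,"ty":0.669,"tz":0.03,"turn":0,"fingers":35}]'
python3 d.py 398.3 250.6 56.7 -1.51
```

```text
clock: 51.5
eef_pos: [398.7, 250.3, 64.4]
eef_rot: [-1.568, -0.001, -1.512]
wrist_force: [-0.7, -1.1, -1.3]
finger_gap: 40.6
t 51.5 pos [398.7 250.3  64.4] rot [-1.568e+00 -1.000e-03 -1.512e+00] gap 40.6 F [-0.7 -1.1 -1.3] q [ 0.48  0.3   1.88 -0.    0.95  0.43]
tx ty tz [-0.002  0.038 -0.002] turn -0.0
```

```bash
python3 -m creep '[{"tx":-0.001,"ty":0.01,"tz":-0.002,"turn":0,"fingers":35},{"tx":-0.001,"ty":0.02,"tz":-0.002,"turn":0,"fingers":35},{"tx":-0.001,"ty":0.03,"tz":-0.002,"turn":0,"fingers":35},{"tx":-0.001,"ty":0.035,"tz":-0.002,"turn":0,"fingers":35},{"tx":-0.001,"ty":0.039,"tz":-0.002,"turn":0,"fingers":35},{"tx":-0.001,"ty":0.04,"tz":-0.002,"turn":0,"fingers":35}]'
```

```text
clock: 52.1
eef_pos: [398.3, 250.5, 56.8]
eef_rot: [-1.568, -0.001, -1.511]
wrist_force: [-3.4, -1.1, 8.4]
finger_gap: 40.7
```

Contact. Releasing, rising and moving clear.

```bash
python3 -m creep '[{"tx":0,"ty":-0.001,"tz":0,"turn":0,"fingers":41},{"tx":0,"ty":-0.001,"tz":0,"turn":0,"fingers":45},{"tx":0,"ty":-0.001,"tz":0,"turn":0,"fingers":50},{"tx":0,"ty":-0.001,"tz":0,"turn":0,"fingers":60},{"tx":0,"ty":-0.001,"tz":0,"turn":0,"fingers":68},{"tx":0,"ty":-0.001,"tz":0,"turn":0,"fingers":68},{"tx":0,"ty":-0.1,"tz":0,"turn":0,"fingers":68},{"tx":0,"ty":-0.25,"tz":0,"turn":0,"fingers":68},{"tx":0,"ty":-0.4,"tz":0,"turn":0,"fingers":68},{"tx":0,"ty":-0.55,"tz":0,"turn":0,"fingers":68},{"tx":0,"ty":-0.7,"tz":0,"turn":0,"fingers":68},{"tx":0,"ty":-0.75,"tz":0,"turn":0,"fingers":68},{"tx":0,"ty":-0.75,"tz":0,"turn":0,"fingers":68}]'
python3 -m creep '[{"tx":0.2,"ty":0,"tz":0,"turn":0,"fingers":70},{"tx":0.4,"ty":0,"tz":0,"turn":0,"fingers":70},{"tx":0.6,"ty":0,"tz":-0.01,"turn":0,"fingers":70},{"tx":0.8,"ty":0,"tz":-0.02,"turn":0,"fingers":70},{"tx":1,"ty":0,"tz":-0.03,"turn":0,"fingers":70},{"tx":1,"ty":0,"tz":-0.03,"turn":0,"fingers":70}]'
python3 -m creep '[{"tx":0.2,"ty":0,"tz":0,"turn":0,"fingers":70},{"tx":0.4,"ty":0,"tz":-0.01,"turn":0,"fingers":70},{"tx":0.6,"ty":0,"tz":-0.02,"turn":0,"fingers":70},{"tx":0.8,"ty":0,"tz":-0.03,"turn":0,"fingers":70},{"tx":1,"ty":0,"tz":-0.03,"turn":0,"fingers":70},{"tx":1,"ty":0,"tz":-0.03,"turn":0,"fingers":70}]'
python3 -m creep '[{"tx":0.2,"ty":0,"tz":0,"turn":0,"fingers":70},{"tx":0.4,"ty":0,"tz":-0.01,"turn":0,"fingers":70},{"tx":0.6,"ty":0,"tz":-0.02,"turn":0,"fingers":70},{"tx":0.8,"ty":0,"tz":-0.03,"turn":0,"fingers":70},{"tx":0.8,"ty":0,"tz":-0.03,"turn":0,"fingers":70},{"tx":0.8,"ty":0,"tz":-0.03,"turn":0,"fingers":70},{"tx":0.8,"ty":0,"tz":-0.03,"turn":0,"fingers":70},{"tx":0.8,"ty":0,"tz":-0.03,"turn":0,"fingers":70}]'
python3 - <<'E'
from h import *
from cell import monitor,optics
c=optics.camera("top");np.savez("pics/top5.npz",**c);im=cv2.cvtColor(c["frame"],cv2.COLOR_RGB2BGR)
a=im[195:285,95:265];b=cv2.imread("pics/top0.png")[195:285,95:265]
cv2.imwrite("pics/t5.png",cv2.resize(np.vstack([b[:62+10],a[:72]]),None,fx=4,fy=4,interpolation=cv2.INTER_CUBIC))
cv2.imwrite("pics/t5b.png",cv2.resize(im[150:270,240:440],None,fx=4,fy=4,interpolation=cv2.INTER_CUBIC))
c=optics.camera("side");cv2.imwrite("pics/s9.png",cv2.cvtColor(c["frame"],cv2.COLOR_RGB2BGR))
g=lambda x:cv2.cvtColor(x,cv2.COLOR_BGR2GRAY)[30:62,15:90].astype(np.float32)
print("shift px",cv2.phaseCorrelate(g(b[:,:]),g(a)))
W=cloud(dict(np.load("pics/top5.npz"))).reshape(-1,3)
def box(x0,x1,y0,y1,z0,z1):
    P=W[(W[:,0]>x0)&(W[:,0]<x1)&(W[:,1]>y0)&(W[:,1]<y1)&(W[:,2]>z0)&(W[:,2]<z1)];print(len(P),P.mean(0).round(1))
box(370,440,210,280,108,125);box(370,430,285,350,75,110)
E
```

```text
clock: 53.4
eef_pos: [398.2, 250.9, 207.4]
eef_rot: [-1.566, -0.0, -1.511]
wrist_force: [0.8, 0.0, 0.1]
finger_gap: 68.0
clock: 54.0
eef_pos: [403.5, 47.6, 205.9]
eef_rot: [-1.568, -0.001, -1.516]
wrist_force: [0.3, -0.2, -0.5]
finger_gap: 69.8
clock: 54.6
eef_pos: [408.2, -155.0, 204.3]
eef_rot: [-1.57, -0.0, -1.519]
wrist_force: [-0.1, 0.4, 0.2]
finger_gap: 69.7
clock: 55.4
eef_pos: [410.8, -313.8, 204.2]
eef_rot: [-1.57, 0.0, -1.517]
wrist_force: [0.2, -0.3, 0.0]
finger_gap: 70.4
shift px ((0.4385775747878924, -0.1248283086751023), 0.9881390970945358)
267 [399.1 249.5 114.1]
198 [393.  322.3  92.9]
```

View pics/t5.png

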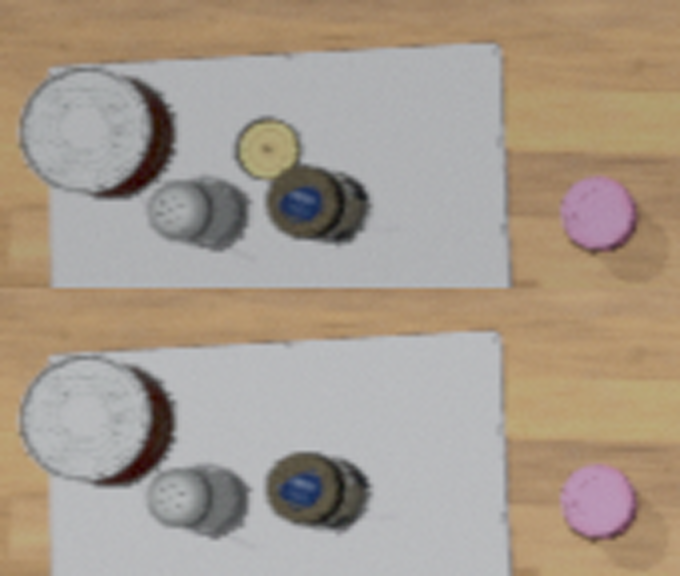

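View pics/t5b.png

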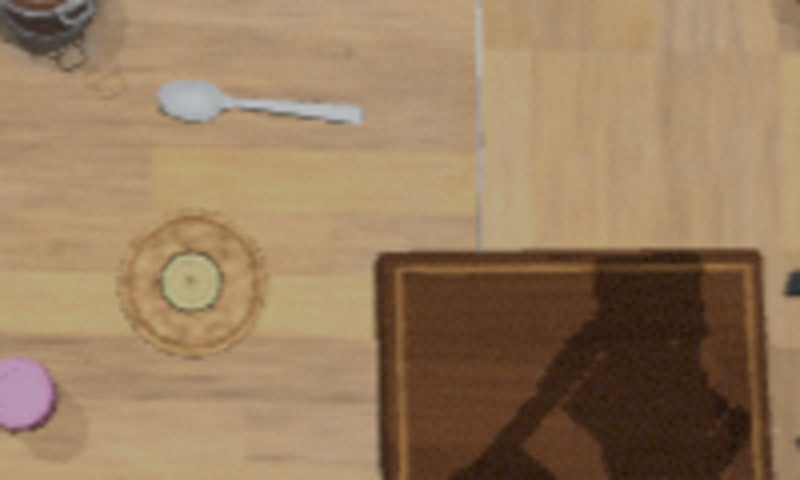

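View pics/s9.png

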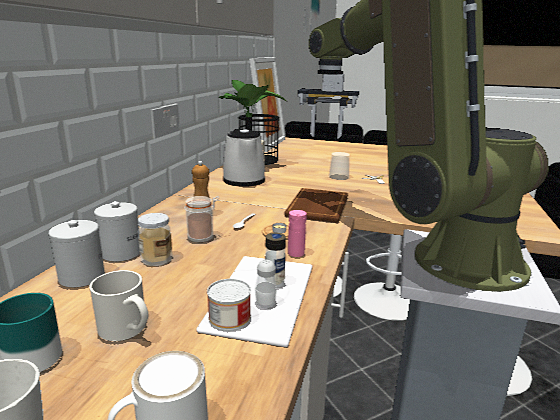

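Before and after match. The jar and shaker are back to within about 1 mm and upright. The candle is at (191,281) on the coaster centred at (192,284). The tin, spoon and decoy are unmoved, and the arm is clear. Handing in.

```bash
python3 -c "
from cell import manip; print(manip.sign_off())"
```

```text
the job is handed in; nothing more can be done
None
```

The job is done and handed in at about 55 s of the 139 s allowed; sign-off gives no verdict. I moved the jar and then the shaker onto the board, set the candle on the coaster, and put the shaker and then the jar back at the poses where I had gripped them.

**Last checks:**
- **Jar and shaker:** both stand upright. By overhead depth they are within about 1 mm of where they started: jar (398.1, 249.5) → (399.1, 249.5), shaker (392.8, 322.2) → (393.0, 322.3).
- **Candle:** it sits about 1–2 mm from the coaster's centre in the top view, against a 15 mm limit.
- **Everything else:** the tin, the teaspoon and the pink decoy show no shift. The arm is clear and the wrist force is near zero.

**Disagreements:**
- **Cameras:** the wrist and top cameras differed by 3–7 mm in y, so I mostly aimed at values in between.
- **Shaker grip:** the fingers closed to 39 mm instead of 44 mm. A depth check showed the shaker has a waist at that height and was held upright.
- **Contact forces:** setting down gave brief contacts of 5 to 16 N, the highest when placing the shaker on the board.

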